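# Close the split potting mould with its draw latch

## Task

Close the split potting mould: hook the latch's claw over the keeper on the sliding half, then swing the latch lever back and down over centre until it is fully home, so that the latch by itself holds the two halves drawn together. Let go of the latch and leave the other things on the bench where they are.

Things in the scene. Friction and masses are not known exactly. Their poses are not given: they have to be found in the camera images.
- mould: Aluminium split mould on a dark base plate 204 x 148 x 8 mm, fixed to the bench. Origin on the bench below the seam face of the fixed half (x -100 to 0, y -65 to 65, top at z 44 mm). Its x runs, roughly away from the robot, to the sliding half; z is up. A black potting case sits in the pocket at y 16 to 54 mm. The steel latch lies along y = -28 mm and moves only in that upright plane.
- lever_pivot (a point): Axis of the latch lever (along the mould's y), at x -45, y -28, z 64 mm in the mould's frame; axes as the mould's. The claw is pinned to the lever 22 mm from here, on the lever's centre line towards the handle.
- half (a joint): Opening of the seam (m): 0 is metal to metal; the sliding half (60 x 130 x 36 mm) moves along the mould's +x as it opens. Starts 0.0105 to 0.0135 open; the seal pushes it open with 2.5 N per mm (none at 0.012), friction 4 N; the closed latch holds it at about 0.002 to 0.004.
- keeper (a point): Keeper on the sliding half: upright steel plate 22 mm wide (y), 6 mm thick (x), its top 60 mm over the bench, with a lip (z 55 to 60 mm) that overhangs 3 mm to +x. This point is the middle of the plate's +x face, 52 mm over the bench; axes as the mould's. The claw's barb must catch that face below the lip.
- lever (a joint): Lever angle (rad): 0 is home (handle level, pointing along the mould's -x, on its stop), 1.57 upright, 2.35 the other stop (leaning towards the keeper). Starts at 0.95 to 1.25. It stays where it is left (0.06 N m friction). Dead centre is at about 0.2: below it the drawn latch keeps itself shut.
- lever_grip (a point): Centre of the round end of the lever's handle, 70 mm from the lever pivot: 18 mm wide (along y, flats to pinch), 16 mm across. The tip is 8 mm farther; the handle is 18 x 8 mm down to 30 mm from the pivot.
- claw (a joint): Claw angle against the lever (rad): its nose-down slope is lever minus claw; at 0 slope it is level, pointing to the mould's +x. Starts at 1.5 to 1.8 (nose up). Its hinge is stiff (0.05 N m): the claw turns with the lever unless held or bitten, so set it behind the keeper and draw it back by hand until it bites before swinging the lever.
- claw_tab (a point): Centre of the round finger tab on the claw's end: 10 mm thick (along y, flats to pinch), 18 mm across, 24 mm above the claw's end block (23 mm wide). In the claw's frame (origin at its pin, x along the claw, z its upper side; this point's axes) it lies at x 104, z 30 mm.
- claw_barb (a point): Tip of the claw's barb (18 mm wide, 5 mm high), pointing back to the lever under the downward nose (x 92.5 to 99); at x 89, z -13.5 mm in the claw's frame. The nose reaches down to z -16, the end block's underside is at z -1.5 mm. Hooked: this point is at the keeper's +x face, below the lip.
- screwdriver_red: red-handled screwdriver, 204 mm long, lying beside the mould; a bystander. Origin: centre of its underside.
- marker_blue: blue marker pen, 138 mm long, lying beside the mould; a bystander. Origin: centre of its underside.
- tape_measure: tape measure, 58 mm high, standing near the mould; a bystander. Origin: centre of its underside.
- plug_grey_1: small grey plug, 30 mm, lying in front of the mould; a bystander. Origin: centre of its underside.
- bar_dark: plain dark grey bar, 118 mm long, lying on the bench; a bystander. Origin: centre of its underside.

How it is judged:
By the outcome, as a careful person would: the job done as asked, in the order asked, and still so for the second after the job is handed in, with the robot touching nothing.
It also fails if it takes over 45 s, if anything falls off the work surface, if the arm or the gripper's body presses on something with over 40 N, if the wrist force passes 120 N, or if a joint passes its speed limit or range.

## Robot

A 6-joint arm with a two-finger parallel gripper is mounted at the origin on a cart in front of the work surface, level with it; the furniture and walls round the work are solid. World frame = base frame: x ahead of the robot, y to its left, z up, the work surface at z = 0. Lengths are in m, angles in rad, forces in N, time in s.
With the tool pointing down it reaches from about 0.3 to 0.875 m from the base axis. Payload 6.4 kg.
Tool frame: the origin (TCP) lies between the finger pads; the fingertips stand 8 mm ahead of it and the grasp point (between the pads) lies 11 mm behind it; z points along the fingers, y is the direction in which the jaws open and shut (so a half turn about z gives the same grasp; the last joint's range is limited). The gripper opens to 85 mm and grips with 20 to 120 N. Pads are 22 mm wide; open, the fingers measure 114 mm over their backs; the gripper's body (76 mm by 85 mm) begins 54 mm behind the grasp point. The pads swing forward as they close: fully open they stand 13 mm farther back than shut.
Start: joints at [0.978, 0.181, 1.607, -0, 1.354, -0.206], TCP at [0.217, 0.533, 0.239] pointing down, gripper open.
Joint ranges: [-2.99, 2.99], [-0.89, 2.07], [0.3, 2.58], [-1.14, 4.28], [0, 2.63], [-3.12, 3.12]. Speed limits (rad/s): [2.57, 2.57, 3.01, 3.14, 3.14, 3.14].

## Interface

Orientations are given as a unit quaternion [w, x, y, z].
In Python, from bench import monitor, viewer, workorder, spotter gives the robot as it stands. The module is installed in compiled form; this text tells all that it offers.
- The arm moves only by the tool move_arm, never from a script. Its argument "motion" is a list of rows, each a list of 3 entries, a list of its own where there are three numbers: the shift along the tool's x, y, z in units of 60 mm (1.0 is 60 mm), then the turn, a rotation vector about the tool's x, y, z in units of 8 degrees (1.0 is 8 degrees), then the opening in per cent of the stroke, from 0 (shut) to 100 (fully open). In form: [[[dx, dy, dz], [rx, ry, rz], grip], ...]. A call has 1 to 10 rows; each row is the pose to reach, as a shift and turn from the pose commanded when the call began, along the tool's axes at that moment; what a row does not reach only later rows make up. A row lasts 1/8 s, in which the tool goes at most 62.5 mm and 10.7 degrees, less where a joint would pass 70% of its speed; a pose out of reach is approached as far as the arm can. A call with a gripper value outside its range is refused whole. The fingers move at their own pace and stop on an object; the grip force is fixed at half the most. Time passes only in rows, so rows that repeat a pose let the fingers close. It gives the time, the measured TCP pose, the force and the opening at its end, in the units of the state.
- monitor.get_obs(): the state, without advancing time (a new reading comes with each control period).
- viewer.camera(name): name is "scene" or "top"; returns the picture (400x640x3 uint8, blue, green, red); there is no depth.
- viewer.calibration(name): a dict with "fovy" (degrees; the focal length in pixels is half the picture's height over the tangent of half this angle, whatever the lens; pixels are square), "cx", "cy" (the principal point, pixels), "distortion" ([k1, k2, p1, p2, k3] as OpenCV has them; the pictures are not rectified), "extrinsics" (4x4, takes a point from camera to world coordinates). Camera axes: x right, y down, z forward; pixel columns grow to the right and rows downward; lengths in m; the calibration is good to about 2 mm. A picture is of the moment at which its call begins. calibration takes no time and is no camera call.
- workorder.hand_in(): hands the job in, once; it reports no verdict.
Trained networks look in the newest picture that a camera, given by its name, has taken for a name from the list of things; names that differ only in an ending like _2 or _b are one class to them, and where a whole thing is asked for, a point or a joint stands for the part that bears it (a point fixed in the world has none). Each returns a list of dicts, best first, with "score" (0 to 1); they miss things now and then, are a little off and sometimes report something else, mostly with a low value. They report only what shows in the picture. A call takes as long as a camera call.
- spotter.search_frame(camera, name): "centre" ([column, row] as shares, 0 to 1, of the picture: columns of its width, rows of its height, amid what is visible of it).
- spotter.outline_of(camera, name): "region" (400x640 bool, what is visible of it) and "centre" ([column, row] as shares, 0 to 1, of the picture: columns of its width, rows of its height, amid what is visible of it).
The state is a dict: "time_s": time; "q": joint angles; "dq": joint speeds; "joint_efforts": joint torques, N m; "eef_pos": TCP position; "eef_rot": TCP orientation; "wrist_force": force on the tool from outside, world axes, zero at the start; "torque": the same for the moment, N m; "opening": opening from 0.0 (shut) to 1.0 (fully open).
Only numpy, scipy, OpenCV 4.12 (cv2) and the standard library are available. Lean on these libraries where they do the work, as an engineer would, in place of code of your own. Each camera call takes 0.05 s, during which the arm holds its last target. There are 200 camera calls.

## Working session

There is one attempt and no reset: what is moved stays moved. The work goes in short steps, Python scripts to look and compute and a tool call to move; the robot and the scene stay as the last step left them, time stands still between calls to the robot, and variables do not carry over. Pictures are saved under pics/ and viewed, about 8 in all and at most 12, crops included, and the job is handed in when it is done.

Besides the shell and the picture viewer there is one more tool, called after ">>>" in YAML: its name, and indented under it one key for each argument. move_arm: Moves the arm, as the interface text tells. Its arguments: {"type":"object","properties":{"motion":{"type":"array","items":{"type":"array"}}},"required":["motion"]}

```bash
mkdir -p pics
cat > h.py <<'E'
import numpy as np, cv2
from bench import monitor, viewer, workorder, spotter
def cal(n):
    c=viewer.calibration(n); f=200/np.tan(np.radians(c["fovy"])/2)
    K=np.array([[f,0,c["cx"]],[0,f,c["cy"]],[0,0,1.]]); return K,np.array(c["distortion"],float),np.array(c["extrinsics"])
def ray(n,px):
    K,D,E=cal(n); u=cv2.undistortPoints(np.array([[px]],float),K,D)[0,0]
    d=E[:3,:3]@[u[0],u[1],1]; return E[:3,3],d/np.linalg.norm(d)
def atz(n,px,z):
    o,d=ray(n,px); return o+d*(z-o[2])/d[2]
def proj(n,P):
    K,D,E=cal(n); Ei=np.linalg.inv(E); return cv2.projectPoints(np.atleast_2d(np.array(P,float)),cv2.Rodrigues(Ei[:3,:3])[0],Ei[:3,3],K,D)[0][:,0]
def tri(pa,pb):
    o1,d1=ray("scene",pa);o2,d2=ray("top",pb)
    s=np.linalg.lstsq(np.c_[d1,-d2],o2-o1,rcond=None)[0]; a=o1+s[0]*d1;b=o2+s[1]*d2
    return (a+b)/2,np.linalg.norm(a-b)
E
cat > a.py <<'E'
from h import *
np.set_printoptions(precision=4,suppress=True)
I={n:viewer.camera(n) for n in("scene","top")}
for n in I: cv2.imwrite(f"pics/{n}0.png",I[n]); print(n,cal(n)[2][:3].tolist(),cal(n)[0][0])
for k in ["mould","lever_pivot","keeper","lever_grip","claw_tab","claw_barb"]:
    P={}
    for n in I:
        r=spotter.search_frame(n,k); 
        if r: P[n]=np.array(r[0]["centre"])*[640,400]; print(k,n,P[n],round(r[0]["score"],2))
    if len(P)==2: print("   ",*tri(P["scene"],P["top"]))
print(monitor.get_obs())
E
python3 a.py
```

```text
scene [[0.8016538533334402, -0.23138643361000888, 0.5511909086486168, -0.21102784623198823], [-0.5973404101207745, -0.34575857147954464, 0.7236265920246222, -0.8067629005809959], [0.02314160479291563, -0.9093466492980911, -0.4153951582986289, 0.6248200316616019]] [433.0558   0.     315.852 ]
top [[0.01860952940850059, -0.997088979528201, 0.07394087042093213, 0.38829722130715655], [-0.999826758572537, -0.01853106627769485, 0.0017471190416063218, 0.13074564104359446], [-0.00037182997190879586, -0.07396057386217746, -0.9972610968329455, 1.2417981915773797]] [452.2224   0.     316.3845]
mould scene [292.608 208.4  ] 0.65
mould top [270.272 190.4  ] 0.56
    [0.5059 0.2593 0.0141] 0.00015995101499438185
lever_pivot scene [293.12 204.08] 0.59
lever_pivot top [266.304 187.8  ] 0.79
    [0.5128 0.2685 0.0244] 0.0021291025380129843
keeper scene [310.976 198.2  ] 0.8
keeper top [261.888 170.   ] 0.69
    [0.5718 0.2733 0.0288] 0.029833565688981194
lever_grip scene [299.072 182.8  ] 0.54
lever_grip top [276.608 166.4  ] 0.73
    [0.5435 0.2454 0.1024] 0.03678645243773487
claw_tab scene [306.816 175.08 ] 0.71
claw_tab top [273.408 162.8  ] 0.58
    [0.5592 0.2453 0.1247] 0.013100256772008528
claw_barb scene [305.472 173.68 ] 0.58
claw_barb top [434.624 163.92 ] 0.63
    [ 0.4507 -0.0621  0.2798] 0.21306911636116227
{'time_s': 0.7, 'q': array([ 0.9777,  0.1808,  1.607 ,  0.    ,  1.3538, -0.2063]), 'dq': array([-0.0009,  0.0003, -0.0008, -0.0006,  0.0009,  0.0014]), 'joint_efforts': array([ -0.0018, -44.4719, -35.1618,  -0.0004,   0.0007,  -0.    ]), 'eef_pos': array([0.2169, 0.5325, 0.2393]), 'eef_rot': array([-0.    ,  0.1922,  0.9814, -0.    ]), 'wrist_force': array([ 0.2212,  0.0788, -0.4302]), 'torque': array([ 0.0405, -0.0292,  0.0213]), 'opening': 1.004957337929143}
```

```bash
python3 -c "
import cv2,numpy as np
a=cv2.imread('pics/scene0.png')[110:270,200:400];b=cv2.imread('pics/top0.png')[110:270,180:380]
cv2.imwrite('pics/c0.png',np.vstack([cv2.resize(a,None,fx=3.7,fy=3.7,interpolation=2),])) ;cv2.imwrite('pics/c1.png',cv2.resize(b,None,fx=3.7,fy=3.7,interpolation=2))"
```

```text
(no output)
```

View pics/c0.png

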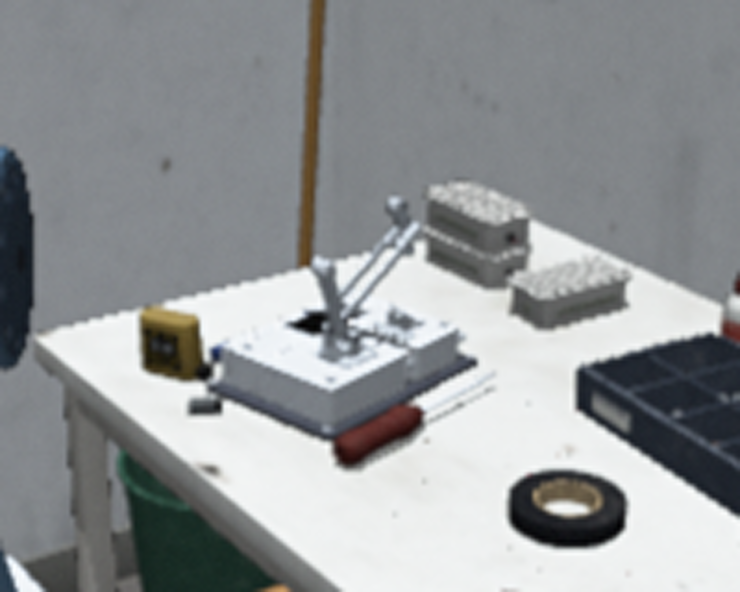

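View pics/c1.png

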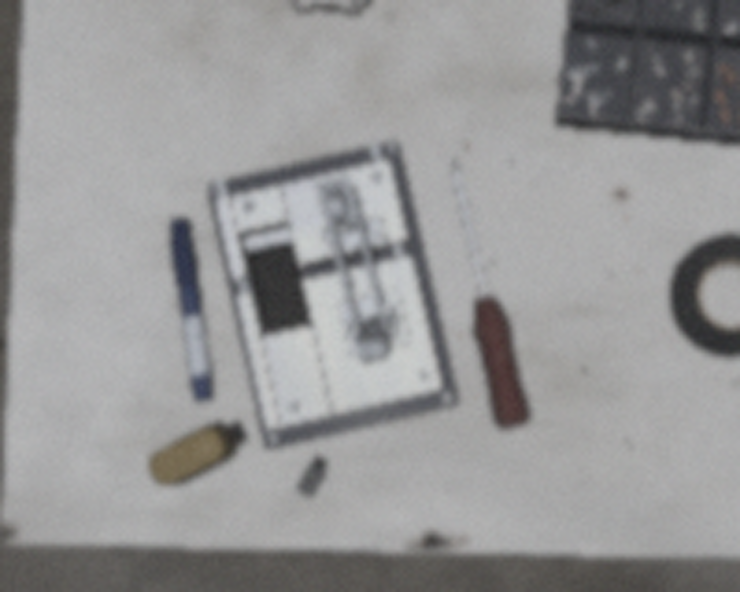

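c0: tab at crop (397,207), lever end (322,268). c1: base plate corners at about (212,183), (396,145), (455,402), (268,445), with the seam dark line running (300,272)–(410,245). I'll zoom once for accurate pixels.

```bash
python3 -c "
import cv2,numpy as np
from h import *
def avg(n): return np.mean([viewer.camera(n).astype(float) for _ in range(6)],0)
a=avg('scene');b=avg('top')
cv2.imwrite('pics/scene1.png',a);cv2.imwrite('pics/top1.png',b)
a=cv2.resize(a[155:235,255:335],None,fx=5,fy=7,interpolation=2);b=cv2.resize(b[145:235,233:305],None,fx=5.5,fy=6.2222,interpolation=2)
print(a.shape,b.shape)
cv2.imwrite('pics/z.png',np.hstack([a,b]))"
```

```text
(560, 400, 3) (560, 396, 3)[ WARN:0@15.773] global loadsave.cpp:1063 imwrite_ Unsupported depth image for selected encoder is fallbacked to CV_8U.
```

View pics/z.png

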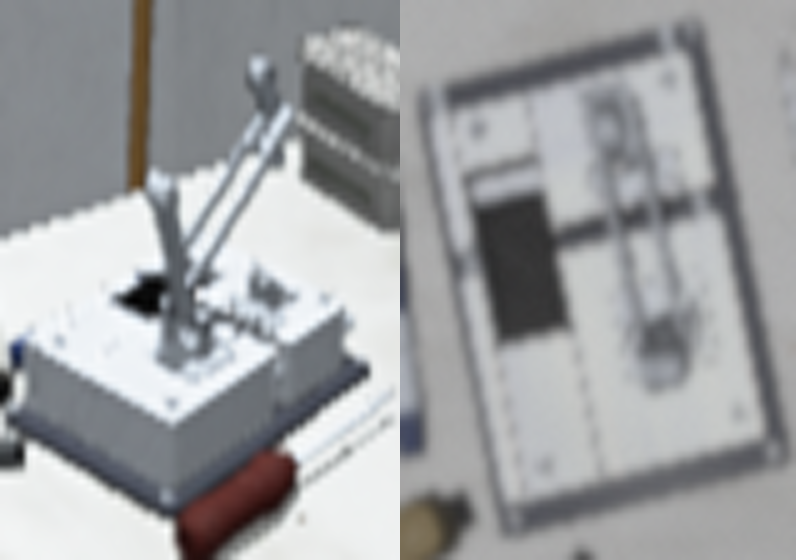

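```bash
cat > fit.py <<'E'
from h import *
from scipy.optimize import least_squares
def kin(L,C):
    pin=np.array([-45-22*np.cos(L),-28,64+22*np.sin(L)]); s=L-C
    ex=np.array([np.cos(s),0,-np.sin(s)]);ez=np.array([np.sin(s),0,np.cos(s)])
    return dict(pin=pin,tab=pin+104*ex+30*ez,barb=pin+89*ex-13.5*ez,grip=np.array([-45-70*np.cos(L),-28,64+70*np.sin(L)]),s=s)
def W(p,P):
    P=np.atleast_2d(P)/1000.; c,s=np.cos(p[2]),np.sin(p[2])
    return np.c_[p[0]+c*P[:,0]-s*P[:,1],p[1]+s*P[:,0]+c*P[:,1],P[:,2]]
S=lambda u,v:("scene",(255+u/5,155+v/7)); T=lambda u,v:("top",(233+(u-400)/5.5,145+v/6.2222))
if __name__=="__main__":
    np.set_printoptions(precision=4,suppress=True)
    def obs(p):
        L,C,h,xm=p[3]*1,p[4],p[5]*1000,p[6]*1000; k=kin(L,C)
        return [(S(262,75),k["tab"]),(S(160,187),k["grip"]),(S(175,425),(-100,-65,44)),(S(22,345),(-100,65,44)),(S(345,315),(60+h,-65,44)),
         (T(422,90),(xm+204,74,8)),(T(695,22),(xm+204,-74,8)),(T(785,460),(xm,-74,8)),(T(510,532),(xm,74,8)),
         (T(720,210),(0,-60,44)),(T(520,505),(-100,65,44)),(T(765,440),(-100,-65,44)),(T(602,98),k["tab"]),(T(662,375),k["grip"])]
    def res(p):
        return np.ravel([proj(c,W(p,P))[0]-px if True else 0 for (c,px),P in obs(p)])
    r=least_squares(res,[.5,.26,.2,1.1,1.65,.012,-.11],x_scale=[.01,.01,.1,.1,.1,.01,.01],loss="soft_l1")
    print(r.x); print(res(r.x).reshape(-1,2)); np.save("p.npy",r.x)
    k=kin(r.x[3],r.x[4])
    for n in("tab","barb","grip","pin"): print(n,k[n],W(r.x,k[n])[0])
E
python3 fit.py
```

```text
[ 0.5195  0.2634  0.2521  1.228   1.6385  0.0066 -0.1115]
[[ 1.1279  0.9957]
 [ 0.49    0.615 ]
 [-0.3389 -1.0563]
 [-0.033  -1.5723]
 [-0.4955 -2.0538]
 [-1.4951 -0.0229]
 [ 1.0899 -1.4092]
 [ 1.6669  0.0751]
 [-1.1887  1.0567]
 [-1.5712  0.3238]
 [-2.5957  0.299 ]
 [ 0.6492 -0.5992]
 [ 1.4813  3.4976]
 [ 0.5715 -0.5959]]
tab [ 30.9972 -28.     153.727 ] [0.5565 0.244  0.1537]
barb [ 34.6006 -28.     107.8547] [0.5599 0.2449 0.1079]
grip [-68.526  -28.     129.9282] [0.4601 0.2192 0.1299]
pin [-52.3939 -28.      84.7203] [0.4757 0.2232 0.0847]
```

```bash
cat > ov.py <<'E'
from fit import *
def box(x0,x1,y0,y1,z0,z1):
    c=[(x,y,z) for x in(x0,x1) for y in(y0,y1) for z in(z0,z1)]
    return [(a,b) for i,a in enumerate(c) for b in c[i+1:] if sum(u!=v for u,v in zip(a,b))==1]
def overlay(p,out,src=("pics/scene1.png","pics/top1.png")):
    L,C,h,xm=p[3],p[4],p[5]*1000,p[6]*1000;k=kin(L,C); kx=p[7]*1000+h if len(p)>7 else None
    seg=box(xm,xm+204,-74,74,0,8)[:]+box(-100,0,-65,65,8,44)+box(h,60+h,-65,65,8,44)
    col=[(0,0,255)]*12+[(0,255,0)]*12+[(255,0,0)]*12
    s2=[((-45,-28,64),k["grip"]),(k["pin"],k["tab"]),(k["tab"],k["barb"])]
    if kx is not None: s2+=box(kx-6,kx,-39,-17,44,60)
    seg+=s2;col+=[(255,0,255)]*len(s2)
    o=[]
    for n,f,(x0,y0,w,hh) in(("scene",src[0],(255,155,80,80)),("top",src[1],(229,143,80,94))):
        z=6 if n=="top" else 5; z=min(z,590/hh)
        if n=="scene": z=4.9 
        im=cv2.imread(f)[y0:y0+hh,x0:x0+w]; im=cv2.resize(im,None,fx=z,fy=z,interpolation=2)
        for (a,b),c in zip(seg,col):
            q=(proj(n,W(p,[a,b]))-[x0,y0]+.5)*z
            cv2.line(im,*[tuple(int(v*8) for v in t) for t in q],c,1,cv2.LINE_AA,3)
        o.append(im)
    H=max(i.shape[0] for i in o); o=[cv2.copyMakeBorder(i,0,H-i.shape[0],0,0,0) for i in o]
    o=np.hstack(o)[:600,:]; print(o.shape); cv2.imwrite(out,o[:, :800] if o.shape[1]>800 else o)
if __name__=="__main__": overlay(np.load("p.npy"),"pics/ov1.png")
E
python3 ov.py; sed -i 's/4\.9 /4.0 /' ov.py
```

```text
(564, 872, 3)
```

View pics/ov1.png

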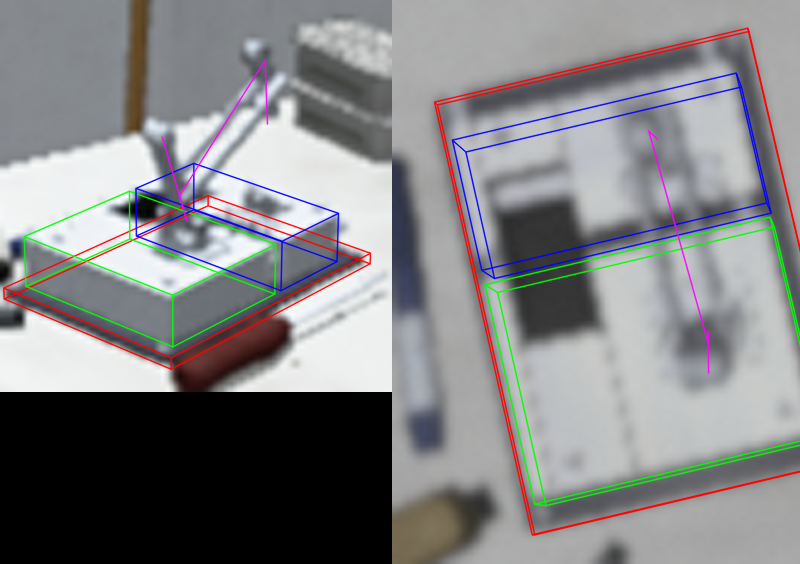

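Run:
```python
from fit import *
np.set_printoptions(precision=4,suppress=True)
p=np.load("p.npy")
def M(P):
    c,s=np.cos(p[2]),np.sin(p[2]);d=P[:2]-p[:2];return np.array([c*d[0]+s*d[1],-s*d[0]+c*d[1],P[2]])*1000
for n,a,b in(("tab",(306.8,164.6),(271.2,161.3)),("grip",(286.8,181),(280.3,203.3))):
    P,e=tri(a,b);print(n,P,M(P),e)
K=atz("scene",(255+270/4.9,155+216/4.9),.055);print("keeper",K,M(K))
for k in("keeper","mould"):
  for c in("scene","top"):
    viewer.camera(c); r=spotter.outline_of(c,k)
    if r:
        ys,xs=np.nonzero(r[0]["region"]);print(k,c,r[0]["score"],np.array(r[0]["centre"])*[640,400],xs.min(),xs.max(),ys.min(),ys.max(),len(xs))
        if k=="mould" and c=="top":
            cnt=max(cv2.findContours(r[0]["region"].astype(np.uint8),0,1)[0],key=cv2.contourArea);print(cv2.minAreaRect(cnt),cv2.boxPoints(cv2.minAreaRect(cnt)))
```

```text
tab [0.5581 0.2466 0.1601] [ 33.2392 -25.9184 160.097 ] 0.010896124264035545
grip [0.4617 0.2222 0.1329] [-66.1786 -25.4627 132.9317] 0.0035750620110291363
keeper [0.5434 0.2145 0.055 ] [ 10.9779 -53.2958  55.    ]
keeper scene 0.8 [310.528 200.4  ] 295 323 191 211 314
keeper top 0.87 [262.912 171.92 ] 238 290 154 186 886
mould scene 0.98 [294.272 205.92 ] 255 327 165 229 2017
mould top 0.94 [270.784 189.6  ] 236 303 149 229 3947
((269.48406982421875, 189.14981079101562), (74.35167694091797, 54.81679153442383), 77.6192398071289) [[234.7423 158.7151]
 [288.2843 146.962 ]
 [304.2258 219.5845]
 [250.6838 231.3377]]
```

```bash
cat > fix.py <<'E'
s=open('fit.py').read()
a=s.index("         (T(422"); b=s.index("    def res(p)")
s=s[:a]+'''         (("top",(234.7,158.7)),(xm+204,74,8)),(("top",(288.3,147)),(xm+204,-74,8)),(("top",(304.2,219.6)),(xm,-74,8)),(("top",(250.7,231.3)),(xm,74,8)),
         (T(520,505),(-100,65,44)),(T(765,440),(-100,-65,44)),(("top",(271.2,161.3)),k["tab"]),(("top",(280.3,203.3)),k["grip"])]
'''+s[b:]
s=s.replace("S(262,75)",'("scene",(306.9,164.8))').replace("S(160,187)",'("scene",(286.8,181))')
open('fit.py','w').write(s)
E
python3 fix.py; python3 fit.py
cat > go.py <<'E'
from fit import *
from scipy.spatial.transform import Rotation as R
D=np.array([float(v) for v in open("off.txt").read().split()]) if __import__("os").path.exists("off.txt") else np.zeros(3)
def pose(G,s):
    """grasp point G (mm, mould frame), tilt s: tool z = -ez(s), y=mould y -> TCP pos(world), R"""
    p=np.load("p.npy")
    ex=np.array([np.cos(s),0,-np.sin(s)]);ez=np.array([np.sin(s),0,np.cos(s)])
    Rm=R.from_euler("z",p[2]).as_matrix(); Rt=Rm@np.c_[-ex,[0,1,0],-ez]
    return W(p,np.array(G)-11*ez)[0]+D/1000,Rt
def cur():
    o=monitor.get_obs();w,x,y,z=o["eef_rot"];return o["eef_pos"],R.from_quat([x,y,z,w]).as_matrix(),o
def rows(targets,base=None):
    t0,R0=base if base else cur()[:2]
    for G,s in targets:
        t,Rt=pose(G,s); d=R0.T@(t-t0)/.06; rv=R.from_matrix(R0.T@Rt).as_rotvec()/np.radians(8)
        print([d.round(2).tolist(),rv.round(2).tolist()])
    return t,Rt
def inm(P=None):
    "grasp point now, mould frame mm, and tilt"
    p=np.load("p.npy"); t,Rt,o=cur(); g=t-.011*Rt[:,2]-D/1000; c,s=np.cos(p[2]),np.sin(p[2]); d=g[:2]-p[:2]
    Rm=R.from_euler("z",p[2]).as_matrix(); z=-(Rm.T@Rt[:,2])
    return np.array([c*d[0]+s*d[1],-s*d[0]+c*d[1],g[2]])*1000, np.arctan2(z[0],z[2]), z[1]
E
python3 - <<'E'
from go import *
p=np.load("p.npy");k=kin(p[3],p[4]);ez=np.array([np.sin(k["s"]),0,np.cos(k["s"])])
rows([(k["tab"]+80*ez,k["s"]),(k["tab"]+2*ez,k["s"])])
E
```

```text
[ 0.5195  0.2637  0.2429  1.2869  1.7421  0.0067 -0.111 ]
[[ 1.2262  0.8645]
 [ 1.3131  0.522 ]
 [-0.7376 -1.1257]
 [-0.1335 -1.7501]
 [-0.4805 -2.0002]
 [ 0.8989  0.2503]
 [-0.3757  0.1079]
 [ 0.0017 -0.4601]
 [ 0.5376 -0.0912]
 [-3.1039  0.132 ]
 [ 0.24   -0.3292]
 [ 0.0149  3.5086]
 [ 0.165  -0.08  ]]
tab [ 29.0586 -28.     157.7874] [0.5545 0.2436 0.1578]
barb [ 34.7104 -28.     112.1222] [0.5599 0.2449 0.1121]
grip [-64.6067 -28.     131.198 ] [0.4635 0.221  0.1312]
pin [-51.1621 -28.      85.1194] [0.4766 0.2243 0.0851]
[[-6.62, -2.64, 0.33], [-1.03, -3.15, -4.43]]
[[-7.08, -2.3, 1.49], [-1.03, -3.15, -4.43]]
```

>>> move_arm:
  motion:
    - [[-0.9,-0.4,0],[-0.13,-0.4,-0.55],60]
    - [[-1.8,-0.8,0],[-0.26,-0.8,-1.1],60]
    - [[-2.7,-1.2,0.1],[-0.4,-1.2,-1.7],60]
    - [[-3.6,-1.5,0.1],[-0.5,-1.6,-2.2],60]
    - [[-4.5,-1.8,0.2],[-0.65,-2.0,-2.8],60]
    - [[-5.4,-2.2,0.25],[-0.8,-2.5,-3.5],60]
    - [[-6.2,-2.5,0.3],[-0.95,-2.9,-4.1],60]
    - [[-6.62,-2.64,0.33],[-1.03,-3.15,-4.43],60]
    - [[-6.62,-2.64,0.33],[-1.03,-3.15,-4.43],60]
    - [[-6.62,-2.64,0.33],[-1.03,-3.15,-4.43],60]

```text
time_s: 2.95
eef_pos: [0.5246, 0.2364, 0.2195]
eef_rot: [0.224, -0.118, 0.967, 0.028]
wrist_force: [-0.3, 0.3, 0.1]
opening: 0.598
```

```bash
cat > look.py <<'E'
import sys
from go import *
out=sys.argv[1]; print(inm(), monitor.get_obs()["time_s"])
o=[]
for n in("scene","top"):
    im=np.mean([viewer.camera(n).astype(float) for _ in range(3)],0).astype(np.uint8); cv2.imwrite(f"pics/{n}_{out}.png",im)
    x0,y0,w,h=(255,140,80,90) if n=="scene" else (229,143,80,90)
    z=5
    c=cv2.resize(im[y0:y0+h,x0:x0+w],None,fx=z,fy=z,interpolation=2)
    t,Rt,_=cur()
    q=proj(n,[t+.008*Rt[:,2],t-.011*Rt[:,2],t-.065*Rt[:,2]]); print(n,q.round(1).tolist())
    qq=(q-[x0,y0]+.5)*z
    if "-m" in sys.argv:
        for a in qq[:2]: cv2.circle(c,tuple(int(v) for v in a),3,(0,0,255),1)
    o.append(c)
cv2.imwrite(f"pics/{out}.png",np.hstack(o))
E
python3 look.py v2 -m
```

```text
(array([ -6.4867221 , -27.78246324, 229.43218728]), np.float64(-0.4545196472016012), np.float64(-0.0006159095184226333)) 2.95
scene [[302.5, 151.0], [300.7, 146.3], [295.6, 132.2]]
top [[271.1, 172.6], [271.1, 175.2], [271.3, 182.9]]
```

View pics/v2.png

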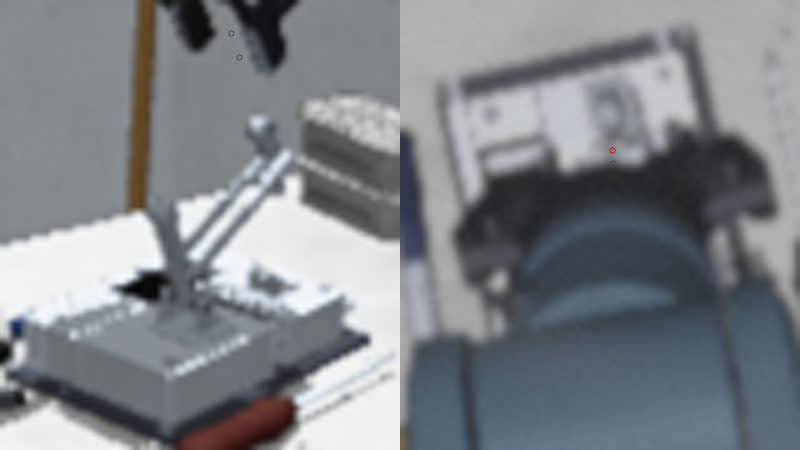

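```bash
sed -i 's/(("top",(271.2,161.3)),k\["tab"\]),//; s/(T(520,505),(-100,65,44)),//; s/(306.9,164.8)/(306.6,165.5)/' fit.py; python3 fit.py
python3 - <<'E'
from go import *
p=np.load("p.npy");k=kin(p[3],p[4]);ez=np.array([np.sin(k["s"]),0,np.cos(k["s"])])
print(k["s"],proj("top",W(p,k["tab"])))
rows([(k["tab"]+40*ez,k["s"]),(k["tab"]+1*ez,k["s"])])
E
```

```text
[ 0.5186  0.2637  0.2402  1.2875  1.7875  0.0078 -0.1101]
[[ 0.6442 -0.557 ]
 [ 1.0248  0.5726]
 [-1.0829 -1.053 ]
 [-0.3917 -1.7194]
 [-0.4771 -1.9993]
 [ 0.9142  0.1774]
 [-0.33    0.1738]
 [-0.1477 -0.348 ]
 [ 0.3565 -0.1215]
 [ 0.1672  0.0991]
 [ 0.1101  0.3148]]
tab [ 25.7399 -28.     161.3084] [0.5503 0.2426 0.1613]
barb [ 33.4296 -28.     115.942 ] [0.5577 0.2444 0.1159]
grip [-64.5635 -28.     131.2106] [0.4626 0.2211 0.1312]
pin [-51.1485 -28.      85.1233] [0.4756 0.2243 0.0851]
-0.4999657366161492 [[271.40982566 166.30962852]]
[[0.05, -0.01, 0.58], [0.02, -0.32, 0.02]]
[[0.03, -0.01, 1.23], [0.02, -0.32, 0.02]]
```

>>> move_arm:
  motion:
    - [[0.02,0,0.3],[0,-0.15,0],50]
    - [[0.04,0,0.6],[0.02,-0.3,0.02],50]
    - [[0.04,0,0.9],[0.02,-0.3,0.02],50]
    - [[0.04,0,1.15],[0.02,-0.3,0.02],50]
    - [[0.04,0,1.15],[0.02,-0.3,0.02],50]
    - [[0.04,0,1.15],[0.02,-0.3,0.02],50]

```text
time_s: 4.0
eef_pos: [0.5525, 0.243, 0.1569]
eef_rot: [0.245, -0.116, 0.962, 0.029]
wrist_force: [-0.3, 0.2, -0.1]
opening: 0.5
```

```bash
python3 look.py v3 -m
```

```text
(array([ 22.77551926, -28.17269948, 166.61257923]), np.float64(-0.4976455321494055), np.float64(0.0010337828530046066)) 4.0
scene [[308.5, 167.8], [306.7, 163.5], [301.5, 150.9]]
top [[271.5, 164.6], [271.6, 167.2], [271.9, 175.0]]
```

View pics/v3.png

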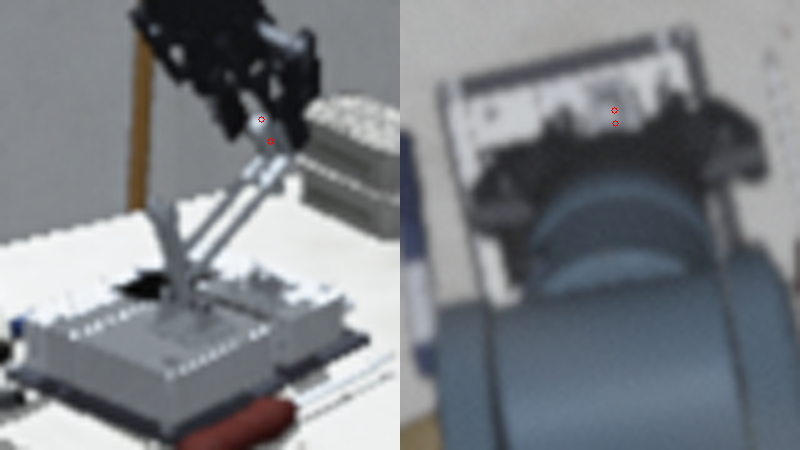

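>>> move_arm:
  motion:
    - [[0,0,0.05],[0,0,0],30]
    - [[0,0,0.05],[0,0,0],15]
    - [[0,0,0.05],[0,0,0],5]
    - [[0,0,0.05],[0,0,0],5]
    - [[0,0,0.05],[0,0,0],5]
    - [[0,0,0.05],[0,0,0],5]

```text
time_s: 5.05
eef_pos: [0.5531, 0.245, 0.1538]
eef_rot: [0.244, -0.116, 0.962, 0.03]
wrist_force: [-0.9, 9.7, -0.0]
opening: 0.103
```

```bash
echo "-0.5 2 0" > off.txt
cat >> go.py <<'E'
from scipy.optimize import fsolve
def LS_from_tab(tab,g=(1.25,-.4)):
    f=lambda v:(kin(v[0],v[0]-v[1])["tab"]-tab)[[0,2]]
    return fsolve(f,g)
def from_barb(L,bz,g=.25):
    s=fsolve(lambda s:kin(L,L-s[0])["barb"][2]-bz,[g])[0]; return s,kin(L,L-s)
E
python3 - <<'E'
from go import *
np.set_printoptions(precision=3,suppress=True)
g,t,_=inm();print(g,t); v=LS_from_tab(g);print("L,s",v)
s0=v[1]; rel=t-s0; print("tilt-slope",rel)
T=[]
for L,bz in((1.5,95),(1.8,72),(1.8,60),(1.8,50.5)):
    s,k=from_barb(L,bz);print(L,bz,s,k["barb"],k["tab"]); T.append((k["tab"],s+rel))
rows([(g*[1,0,1]-[0,28,0],t)]+T)
E
```

```text
[ 23.816 -28.41  163.493] -0.49719752063222244
L,s [ 1.299 -0.528]
tilt-slope 0.0307009135813765
1.5 95 -0.2513004253327111 [ 43.005 -28.     95.   ] [ 46.717 -28.    140.864]
1.8 72 -0.000846598783780573 [ 49.01 -28.    72.  ] [ 63.973 -28.    115.513]
1.8 60 0.1357982832108595 [ 46.351 -28.     60.   ] [ 67.102 -28.    101.069]
1.8 50.5 0.24789434603112917 [ 42.965 -28.     50.5  ] [ 68.18 -28.    88.99]
[[0.0, 0.01, 0.0], [0.01, -0.0, -0.0]]
[[-0.11, 0.01, 0.51], [0.01, 1.98, -0.0]]
[[-0.11, 0.0, 1.0], [0.01, 3.77, -0.0]]
[[-0.02, 0.0, 1.22], [0.01, 4.75, -0.0]]
[[0.07, 0.0, 1.39], [0.01, 5.56, 0.0]]
```

>>> move_arm:
  motion:
    - [[-0.05,0.03,0.25],[0,1.0,0],5]
    - [[-0.1,0.03,0.5],[0,2.0,0],5]
    - [[-0.12,0.03,0.75],[0,2.9,0],5]
    - [[-0.11,0.03,1.0],[0,3.77,0],5]
    - [[-0.07,0.03,1.11],[0,4.25,0],5]
    - [[-0.02,0.03,1.22],[0,4.75,0],5]
    - [[-0.02,0.03,1.22],[0,4.75,0],5]
    - [[-0.02,0.03,1.22],[0,4.75,0],5]

```text
time_s: 6.05
eef_pos: [0.5882, 0.2545, 0.0899]
eef_rot: [-0.082, -0.119, 0.989, -0.009]
wrist_force: [-0.4, 5.7, 0.4]
opening: 0.097
```

```bash
cat > st.py <<'E'
from go import *
np.set_printoptions(precision=3,suppress=True)
g,t,_=inm();v=LS_from_tab(g,(1.6,.1));k=kin(v[0],v[0]-v[1]);o=monitor.get_obs()
p=np.load("p.npy");F=R.from_euler("z",-p[2]).apply(o["wrist_force"])
print("grasp",g,"tilt",t,"L,s",v,"barb",k["barb"],"F(mould)",F,o["opening"],o["time_s"])
E
python3 st.py; python3 look.py v4
```

```text
grasp [ 67.177 -27.539 100.733] tilt 0.1656196451398438 L,s [1.801 0.139] barb [ 46.3   -28.     59.728] F(mould) [0.993 5.609 0.446] 0.09743338851714632 6.05
(array([ 67.17731355, -27.53877097, 100.73263431]), np.float64(0.1656196451398438), np.float64(-0.0009993477620675196)) 6.05
scene [[313.8, 184.5], [314.6, 178.9], [316.7, 163.0]]
top [[270.4, 156.8], [269.4, 154.4], [266.3, 147.0]]
```

View pics/v4.png

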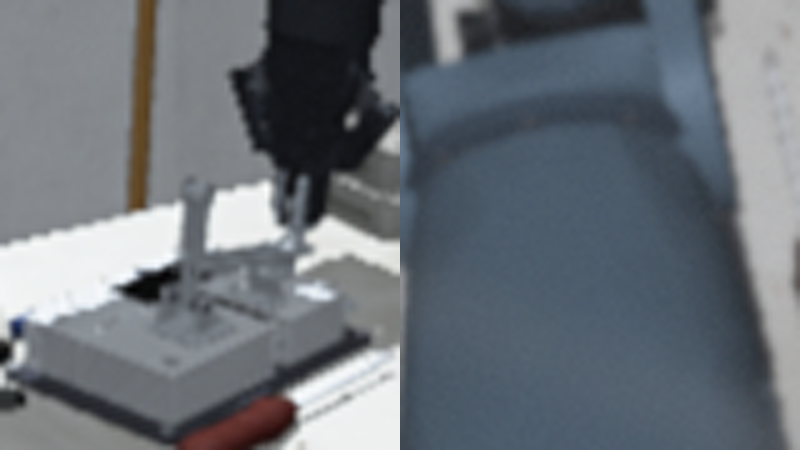

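Run:
```python
from go import *
T=[]
for bz in(55,52.5,50.5,48.5,46.5):
    s,k=from_barb(1.8,bz);T.append((k["tab"],s+.028))
rows(T)
```

```text
[[-0.02, -0.01, 0.1], [0.01, 0.41, -0.0]]
[[-0.03, -0.01, 0.15], [0.01, 0.62, -0.0]]
[[-0.03, -0.01, 0.2], [0.01, 0.8, -0.0]]
[[-0.03, -0.01, 0.24], [0.01, 0.97, -0.0]]
[[-0.04, -0.01, 0.28], [0.01, 1.15, -0.0]]
```

>>> move_arm:
  motion:
    - [[-0.02,0.02,0.1],[0,0.4,0],5]
    - [[-0.03,0.02,0.15],[0,0.6,0],5]
    - [[-0.03,0.02,0.2],[0,0.8,0],5]
    - [[-0.03,0.02,0.2],[0,0.8,0],5]

```text
time_s: 6.85
eef_pos: [0.588, 0.2546, 0.0777]
eef_rot: [-0.137, -0.118, 0.983, -0.017]
wrist_force: [0.9, 3.4, 1.8]
opening: 0.107
```

```bash
python3 st.py
```

```text
grasp [ 68.27  -27.371  88.275] tilt 0.2778160590540709 L,s [1.803 0.254] barb [ 42.807 -28.     49.949] F(mould) [1.661 3.049 1.831] 0.10708614179097667 6.85
```

>>> move_arm:
  motion:
    - [[0,0,0.02],[0,0.08,0],5]
    - [[0,0,0.04],[0,0.16,0],5]
    - [[0,0,0.04],[0,0.16,0],5]

```text
time_s: 7.22
eef_pos: [0.5877, 0.2546, 0.0758]
eef_rot: [-0.148, -0.118, 0.982, -0.018]
wrist_force: [2.6, 4.2, 1.5]
opening: 0.101
```

```bash
python3 st.py
```

```text
grasp [ 68.207 -27.383  86.302] tilt 0.2989032845461824 L,s [1.799 0.273] barb [ 42.042 -28.     48.452] F(mould) [3.489 3.488 1.458] 0.10080567290571739 7.225
```

>>> move_arm:
  motion:
    - [[0,0,0.02],[0,0.08,0],5]
    - [[0,0,0.04],[0,0.16,0],5]
    - [[0,0,0.04],[0,0.16,0],5]

```text
time_s: 7.6
eef_pos: [0.5874, 0.2545, 0.0736]
eef_rot: [-0.158, -0.118, 0.98, -0.019]
wrist_force: [4.2, 4.6, 2.0]
opening: 0.103
```

```bash
python3 st.py
```

```text
grasp [ 68.072 -27.397  84.009] tilt 0.3205085981226042 L,s [1.793 0.294] barb [ 41.101 -28.     46.729] F(mould) [5.191 3.47  2.013] 0.1032044390992126 7.6
```

>>> move_arm:
  motion:
    - [[-0.01,0,0.03],[0,0.12,0],5]
    - [[-0.02,0,0.06],[0,0.24,0],5]
    - [[-0.02,0,0.06],[0,0.24,0],5]

```text
time_s: 7.98
eef_pos: [0.5867, 0.2543, 0.0695]
eef_rot: [-0.176, -0.117, 0.977, -0.021]
wrist_force: [3.2, 4.0, 1.7]
opening: 0.102
```

```bash
python3 st.py
```

```text
grasp [ 67.744 -27.386  79.776] tilt 0.35615587565743956 L,s [1.784 0.334] barb [ 39.321 -28.     43.59 ] F(mould) [4.07  3.075 1.661] 0.10168983858654511 7.975
```

```bash
cat > zs.py <<'E'
import sys
from go import *
im=np.mean([viewer.camera("scene").astype(float) for _ in range(6)],0)
x0,y0,w,h=[int(v) for v in sys.argv[2:6]]; z=float(sys.argv[6])
c=cv2.resize(im[y0:y0+h,x0:x0+w],None,fx=z,fy=z,interpolation=cv2.INTER_LANCZOS4).clip(0,255).astype(np.uint8); d=c.copy()
g,t,_=inm();v=LS_from_tab(g,(1.6,.1)); k=kin(v[0],v[0]-v[1]); p=np.load("p.npy")
for P,col in((k["tab"],(0,0,255)),(k["barb"],(255,0,255)),(k["pin"],(255,0,0)),(k["grip"],(0,255,0)),((-45,-28,64),(0,255,255)),((31,-28,52),(255,255,0)),((0,-65,44),(0,128,255)),((72,-65,44),(0,128,255)),((-100,-65,44),(0,128,255))):
    q=(proj("scene",W(p,P))[0]-[x0,y0]+.5)*z; cv2.circle(d,tuple(int(a) for a in q),3,col,1)
cv2.imwrite(f"pics/{sys.argv[1]}.png",np.hstack([c,d]) if w*z<=400 else d)
E
python3 zs.py v5 283 172 50 52 8
```

```text
(no output)
```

View pics/v5.png

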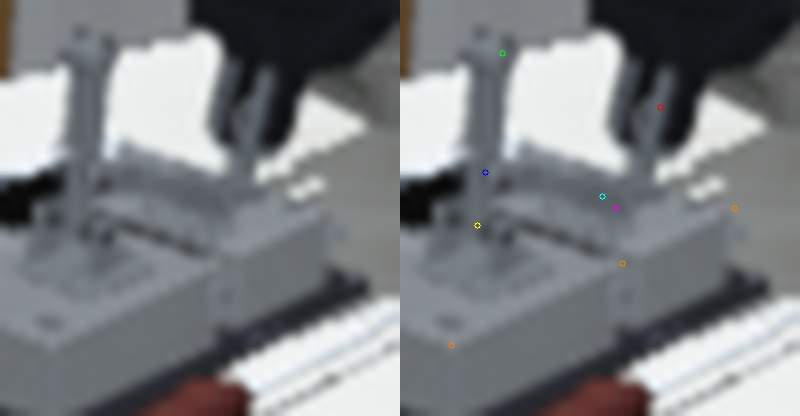

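Scene v5: the tab is held between the fingers at around (250,110), the lever is upright at (88,50), and the claw end sits near the keeper at (240,190). No bottom contact has shown yet, so I'll keep lowering by feel.

>>> move_arm:
  motion:
    - [[-0.01,0,0.03],[0,0.12,0],5]
    - [[-0.02,0,0.06],[0,0.24,0],5]
    - [[-0.02,0,0.06],[0,0.24,0],5]

```text
time_s: 8.65
eef_pos: [0.5859, 0.2541, 0.0653]
eef_rot: [-0.193, -0.117, 0.974, -0.023]
wrist_force: [0.2, 3.7, 3.5]
opening: 0.104
```

```bash
python3 st.py; python3 -c "
from go import *
g,t,_=inm();v=LS_from_tab(g,(1.6,.1));p=np.load('p.npy')
for ds in (0,-.1,-.2):
  s=v[1]+ds;pin=kin(v[0],0)['pin'];ex=np.array([np.cos(s),0,-np.sin(s)]);ez=np.array([np.sin(s),0,np.cos(s)])
  for n,(a,b,c) in dict(stem=(104,0,6),endR=(115,-11.5,2),noseR=(99,-11.5,-16),tab=(104,0,30)).items():
    print(round(ds,1),n,((proj('scene',W(p,pin+a*ex+c*ez+[0,b,0]))[0]-[283,172]+.5)*8).round())
"
```

```text
grasp [ 67.286 -27.388  75.444] tilt 0.39158517331825016 L,s [1.778 0.374] barb [ 37.425 -28.     40.436] F(mould) [1.114 3.572 3.54 ] 0.10411336423577643 8.65
0 stem [245. 174.]
0 endR [280. 193.]
0 noseR [246. 232.]
0 tab [260. 119.]
-0.1 stem [250. 150.]
-0.1 endR [286. 166.]
-0.1 noseR [254. 209.]
-0.1 tab [261.  94.]
-0.2 stem [253. 126.]
-0.2 endR [290. 139.]
-0.2 noseR [260. 186.]
-0.2 tab [261.  70.]
```

```bash
cat > zc.py <<'E'
import sys
from go import *
ims={n:np.mean([viewer.camera(n).astype(float) for _ in range(8)],0) for n in ("scene",)}
g,t,_=inm();v=LS_from_tab(g,(1.6,.1));p=np.load('p.npy');pin=kin(v[0],0)["pin"];s=v[1]
ex=np.array([np.cos(s),0,-np.sin(s)]);ez=np.array([np.sin(s),0,np.cos(s)])
x0,y0,w,h=[int(a) for a in sys.argv[2:6]];z=10
im=ims["scene"][y0:y0+h,x0:x0+w]; im=255*((im-im.min())/(200-im.min())).clip(0,1)**.8
c=cv2.resize(im,None,fx=z,fy=z,interpolation=cv2.INTER_CUBIC).clip(0,255).astype(np.uint8);d=c.copy()
def ln(P,col):
    q=(proj("scene",W(p,P))-[x0,y0]+.5)*z
    cv2.polylines(d,[np.int32(q)],False,col,1,cv2.LINE_AA)
for y in(-11.5,11.5): ln([pin+a*ex+b*ez+[0,y,0] for a,b in((0,0),(89,-1.5),(92.5,-1.5),(92.5,-16),(99,-16),(99,-1.5),(115,-1.5),(115,6),(85,6),(0,3))],(0,0,255))
ln([pin+(104+9*np.cos(a))*ex+(30+9*np.sin(a))*ez for a in np.linspace(0,6.28,20)],(255,0,255))
for y in(-39,-17): ln([(25,y,44),(25,y,60),(34,y,60),(34,y,55),(31,y,55),(31,y,44)],(0,255,0))
ln([(12,-65,44),(72,-65,44),(72,65,44),(12,65,44),(12,-65,44)],(255,128,0))
ln([(-45,-28,64),kin(v[0],0)["grip"]],(0,255,255))
cv2.imwrite(f"pics/{sys.argv[1]}.png",np.hstack([c,d]))
E
python3 zc.py v6 289 173 40 40
```

```text
(no output)
```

View pics/v6.png

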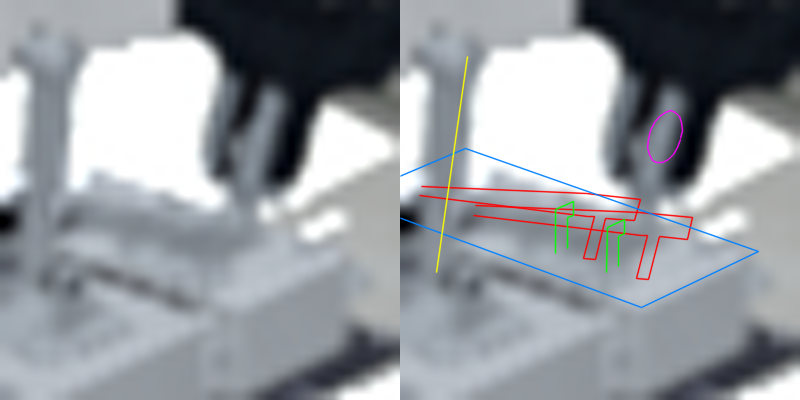

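v6: the tab sits roughly 5–8 mm nearer the palm than the model says (around (262,115) vs (265,137)), so the claw is higher than computed. I'll keep lowering until contact calibrates it.

>>> move_arm:
  motion:
    - [[-0.01,0,0.02],[0,0.08,0],5]
    - [[-0.02,0,0.04],[0,0.16,0],5]
    - [[-0.02,0,0.04],[0,0.16,0],5]

```text
time_s: 9.43
eef_pos: [0.586, 0.2541, 0.0627]
eef_rot: [-0.204, -0.117, 0.972, -0.025]
wrist_force: [-2.2, 3.1, 4.6]
opening: 0.104
```

```bash
python3 st.py
```

```text
grasp [ 67.616 -27.417  72.778] tilt 0.41384751094357847 L,s [1.805 0.398] barb [ 36.94  -28.     38.482] F(mould) [-1.424  3.562  4.63 ] 0.10387357140752052 9.425
```

>>> move_arm:
  motion:
    - [[-0.01,0,0.02],[0,0.08,0],5]
    - [[-0.02,0,0.04],[0,0.16,0],5]
    - [[-0.02,0,0.04],[0,0.16,0],5]

```text
time_s: 9.8
eef_pos: [0.5862, 0.2541, 0.0599]
eef_rot: [-0.215, -0.116, 0.969, -0.026]
wrist_force: [-4.3, 2.6, 5.4]
opening: 0.104
```

```bash
python3 st.py
```

```text
grasp [ 68.    -27.422  69.888] tilt 0.436044718031976 L,s [1.84  0.423] barb [ 36.47  -28.     36.375] F(mould) [-3.551  3.521  5.399] 0.10378123102850835 9.8
```

>>> move_arm:
  motion:
    - [[0.03,0,0.014],[0,0,0],5]
    - [[0.06,0,0.028],[0,0,0],5]
    - [[0.06,0,0.028],[0,0,0],5]

```text
time_s: 10.18
eef_pos: [0.5854, 0.2539, 0.0612]
eef_rot: [-0.21, -0.116, 0.97, -0.025]
wrist_force: [4.6, 5.0, 1.8]
opening: 0.099
```

```bash
python3 st.py
```

```text
grasp [ 67.123 -27.479  71.188] tilt 0.42671719932405444 L,s [1.792 0.413] barb [ 35.921 -28.     37.369] F(mould) [5.686 3.8   1.785] 0.09887182299104236 10.175
```

>>> move_arm:
  motion:
    - [[0.04,0,0.02],[0,0,0],5]
    - [[0.08,0,0.04],[0,0,0],5]
    - [[0.08,0,0.04],[0,0,0],5]
    - [[0.08,0,0.04],[0,0,0],5]

```text
time_s: 10.68
eef_pos: [0.5828, 0.2532, 0.0617]
eef_rot: [-0.207, -0.116, 0.971, -0.025]
wrist_force: [12.1, 8.2, 3.9]
opening: 0.101
```

```bash
sed -i 's/o\["time_s"\])/o["time_s"],"T",R.from_euler("z",-p[2]).apply(o["torque"]))/' st.py; python3 st.py
```

```text
grasp [ 64.353 -27.531  71.778] tilt 0.42000944640933285 L,s [1.664 0.412] barb [ 33.198 -28.     37.916] F(mould) [13.695  5.036  3.933] 0.10077110443364888 10.675 T [ 0.679 -1.509 -0.106]
```

```bash
python3 zc.py v7 289 173 40 40
```

```text
(no output)
```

View pics/v7.png

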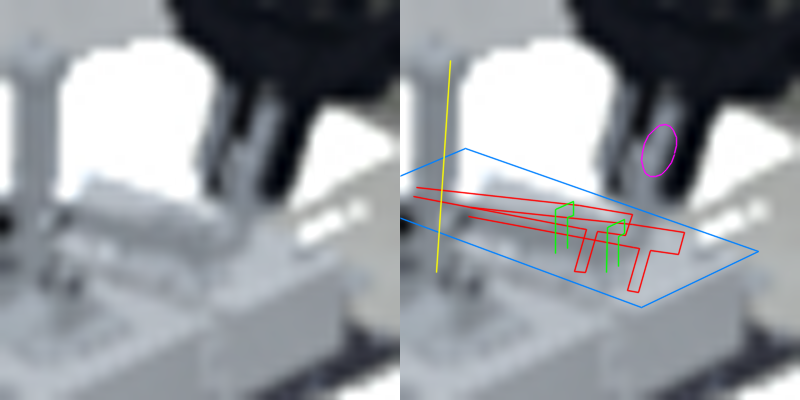

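v7: compared with v6 the seam gap has narrowed and the half's right corner moved left (350→340), so the claw is pulling the half, with Fx about 14 N. I'll lift as a test for whether the barb is under the lip.

>>> move_arm:
  motion:
    - [[0.02,0,-0.045],[0,0,0],5]
    - [[0.04,0,-0.09],[0,0,0],5]
    - [[0.04,0,-0.09],[0,0,0],5]

```text
time_s: 11.45
eef_pos: [0.5826, 0.2531, 0.0652]
eef_rot: [-0.207, -0.116, 0.971, -0.025]
wrist_force: [12.9, 8.8, -9.1]
opening: 0.101
```

```bash
python3 st.py
```

```text
grasp [ 64.118 -27.542  75.233] tilt 0.41989058036911137 L,s [1.635 0.38 ] barb [ 34.051 -28.     40.402] F(mould) [14.626  5.483 -9.06 ] 0.10096836449682259 11.45 T [ 0.647 -3.208 -0.127]
```

>>> move_arm:
  motion:
    - [[0.02,0,-0.045],[0,0,0],5]
    - [[0.04,0,-0.09],[0,0,0],5]
    - [[0.04,0,-0.09],[0,0,0],5]

```text
time_s: 11.82
eef_pos: [0.5813, 0.2529, 0.0706]
eef_rot: [-0.209, -0.116, 0.971, -0.025]
wrist_force: [8.5, 7.3, -8.3]
opening: 0.103
```

```bash
python3 st.py
```

```text
grasp [ 62.866 -27.469  80.629] tilt 0.4235909946541844 L,s [1.56 0.33] barb [ 34.563 -28.     44.35 ] F(mould) [10.008  5.084 -8.329] 0.10284455926734763 11.825 T [ 0.644 -2.63  -0.292]
```

```bash
python3 zc.py v8 289 173 40 40
python3 - <<'E'
from go import *
im=viewer.camera("scene"); 
for k in("claw_tab","claw_barb","keeper","lever_grip","lever_pivot","claw","lever","half"):
    try:
        r=spotter.search_frame("scene",k); print(k,[( (np.array(a["centre"])*[640,400]).round(1),round(a["score"],2)) for a in r[:2]])
    except Exception as e: print(k,e)
p=np.load("p.npy");k=kin(1.56,1.56-.33)
for n in("tab","barb","grip"): print(n,proj("scene",W(p,k[n])).round(1))
print(proj("scene",W(p,[[-45,-28,64],[31,-28,52]])).round(1))
E
```

```text
claw_tab [(array([295.7, 195.4]), 0.62)]
claw_barb [(array([303. , 194.5]), 0.58)]
keeper [(array([311.9, 198.5]), 0.54)]
lever_grip [(array([291.5, 194.1]), 0.47)]
lever_pivot [(array([300.6, 227.6]), 0.7), (array([290. , 205.6]), 0.68)]
claw [(array([300.1, 196.5]), 0.47), (array([290.8, 209.6]), 0.44)]
lever [(array([291.8, 195.6]), 0.58)]
half [(array([311.4, 204.1]), 0.73), (array([303. , 193.5]), 0.42)]
tab [[314.2 185.2]]
barb [[308.5 197.8]]
grip [[292.  179.1]]
[[292.1 199.7]
 [307.8 196. ]]
```

View pics/v8.png

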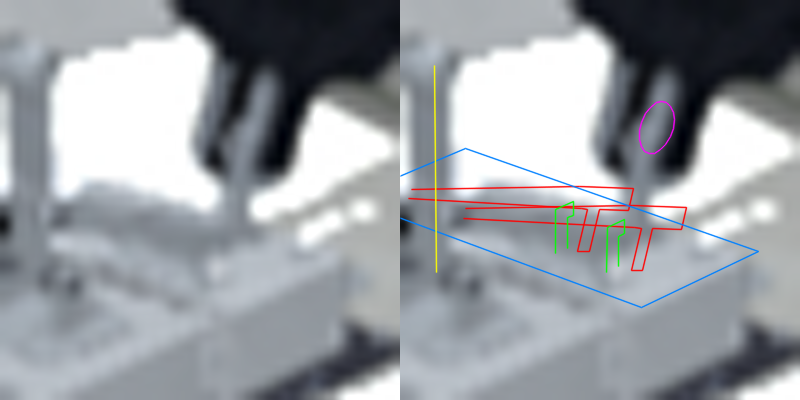

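v8: the half is still drawn (corner at 340), the lever is upright at (30,55), and the claw has risen a little. I'll lift a bit more to find the hard stop under the lip.

>>> move_arm:
  motion:
    - [[0.02,0,-0.04],[0,-0.1,0],5]
    - [[0.04,0,-0.08],[0,-0.2,0],5]
    - [[0.04,0,-0.08],[0,-0.2,0],5]

```text
time_s: 13.05
eef_pos: [0.5806, 0.2527, 0.077]
eef_rot: [-0.196, -0.117, 0.973, -0.024]
wrist_force: [4.9, 5.6, -3.0]
opening: 0.101
```

```bash
python3 st.py
```

```text
grasp [ 61.827 -27.448  87.144] tilt 0.3972010964367007 L,s [1.507 0.27 ] barb [ 35.773 -28.     49.217] F(mould) [ 6.064  4.275 -2.982] 0.10083108988863924 13.05 T [ 0.638 -1.749 -0.285]
```

```bash
cat > trk.py <<'E'
import sys,os
from go import *
def crop():
    im=np.mean([viewer.camera("scene").astype(float) for _ in range(8)],0)[173:213,289:329]
    im=255*((im-im.min())/(200-im.min())).clip(0,1)**.8
    return cv2.resize(im,None,fx=10,fy=10,interpolation=cv2.INTER_CUBIC).clip(0,255).astype(np.uint8)
c=crop(); cv2.imwrite(f"pics/t_{sys.argv[1]}.png",c)
ref=cv2.imread("pics/v6.png")[:,:400]
R_={"halfcorner":(300,225,385,300),"front":(200,285,300,390),"fixed":(20,310,180,395),"lever":(10,20,90,110)}
for n in sys.argv[2:]+["now"]:
    im=c if n=="now" else cv2.imread(f"pics/{n}.png")[:,:400]
    out=[]
    for k,(x0,y0,x1,y1) in R_.items():
        t=ref[y0+0:y1,x0:x1]; m=45 if k=="lever" else 35; X0,Y0=max(0,x0-m),max(0,y0-m)
        r=cv2.matchTemplate(im[Y0:y1+m,X0:x1+m],t,cv2.TM_CCOEFF_NORMED); _,s,_,l=cv2.minMaxLoc(r)
        out.append((k,l[0]+X0-x0,l[1]+Y0-y0,round(s,2)))
    print(n,out)
E
python3 trk.py a v6 v7 v8
```

```text
v6 [('halfcorner', 0, 0, 1.0), ('front', 0, 0, 1.0), ('fixed', 0, 0, 1.0), ('lever', 0, 0, 1.0)]
v7 [('halfcorner', -3, 3, 0.98), ('front', -1, 1, 0.98), ('fixed', 0, 0, 0.99), ('lever', -10, 7, 0.89)]
v8 [('halfcorner', -4, 4, 0.96), ('front', -3, 2, 0.98), ('fixed', 0, 0, 1.0), ('lever', -10, -10, 0.47)]
now [('halfcorner', 1, 1, 0.97), ('front', -4, 2, 0.98), ('fixed', 0, 0, 1.0), ('lever', -10, -20, 0.36)]
```

>>> move_arm:
  motion:
    - [[0.04,0,0.017],[0,0,0],5]
    - [[0.08,0,0.034],[0,0,0],5]
    - [[0.12,0,0.05],[0,0,0],5]
    - [[0.12,0,0.05],[0,0,0],5]

```text
time_s: 13.95
eef_pos: [0.5774, 0.2519, 0.0779]
eef_rot: [-0.19, -0.117, 0.975, -0.023]
wrist_force: [17.4, 9.4, -6.2]
opening: 0.098
```

```bash
python3 st.py; python3 trk.py b
```

```text
grasp [ 58.48  -27.523  88.109] tilt 0.38554699483557625 L,s [1.354 0.257] barb [ 32.931 -28.     49.84 ] F(mould) [19.173  4.978 -6.161] 0.09768762490757041 13.95 T [ 0.737 -4.067 -0.269]
now [('halfcorner', -9, 6, 0.95), ('front', -5, 3, 0.97), ('fixed', 0, 0, 0.99), ('lever', 44, -20, 0.3)]
```

>>> move_arm:
  motion:
    - [[0.015,0,-0.04],[0,0,0],5]
    - [[0.03,0,-0.075],[0,0,0],5]
    - [[0.03,0,-0.075],[0,0,0],5]

```text
time_s: 14.72
eef_pos: [0.5746, 0.2512, 0.0829]
eef_rot: [-0.194, -0.117, 0.974, -0.023]
wrist_force: [9.0, 6.1, -0.6]
opening: 0.1
```

```bash
python3 st.py; python3 trk.py c
```

```text
grasp [ 55.618 -27.518  93.107] tilt 0.3938727239523304 L,s [1.233 0.204] barb [ 32.132 -28.     53.538] F(mould) [10.155  3.805 -0.608] 0.10028413281308725 14.725 T [ 0.636 -2.063 -0.068]
now [('halfcorner', 1, 0, 0.99), ('front', -1, 1, 0.99), ('fixed', 0, 0, 1.0), ('lever', 44, -20, 0.3)]
```

Run:
```python
from go import *
np.set_printoptions(precision=3,suppress=True)
def cr(im): return cv2.resize(im.astype(np.float32)[165:205,270:310],None,fx=10,fy=10,interpolation=cv2.INTER_CUBIC)
ref=cv2.imread("pics/scene1.png"); now=np.mean([viewer.camera("scene").astype(float) for _ in range(8)],0); cv2.imwrite("pics/scene_n1.png",now)
a,b=cr(ref),cr(now)
p=np.load("p.npy")
for L in (1.2875,1.2,1.1): print(L,proj("scene",W(p,kin(L,0)["grip"])))
# lever top template in ref around grip px (286.8,181)
x,y=(286.8-270)*10,(181-165)*10
t=a[int(y-70):int(y+40),int(x-40):int(x+40)]
for nm,im in(("ref",a),("now",b)):
    r=cv2.matchTemplate(im[:260,:360],t,cv2.TM_CCOEFF_NORMED);_,s,_,l=cv2.minMaxLoc(r);print(nm,(l[0]-int(x-40))/10,(l[1]-int(y-70))/10,round(s,3))
g,_,_=inm(); print(g)
for L in np.arange(1.0,1.7,.1):
    pin=kin(L,0)["pin"];d=(g-pin)[[0,2]];print(round(L,1),pin,np.hypot(*d),"s",np.arctan2(30,104)-np.arctan2(d[1],d[0]))
cv2.imwrite("pics/cmp.png",np.hstack([a,b]).clip(0,255))
```

```text
1.2875 [[287.824 181.573]]
1.2 [[286.525 182.696]]
1.1 [[285.089 184.15 ]]
ref 0.0 0.0 1.0
now 0.0 -0.5 0.766
[ 55.596 -27.519  93.097]
1.0 [-56.887 -28.     82.512] 112.97936309636836 s 0.18701224250786644
1.1 [-54.979 -28.     83.607] 110.98144020757921 s 0.19521798168639776
1.2 [-52.972 -28.     84.505] 108.90713311348745 s 0.2018599973403457
1.3 [-50.885 -28.     85.198] 106.77333266122335 s 0.2067920697226256
1.4 [-48.739 -28.     85.68 ] 104.59838049022554 s 0.209866308533056
1.5 [-46.556 -28.     85.945] 102.4020846843112 s 0.21093585539479845
1.6 [-44.358 -28.     85.991] 100.2057102280481 s 0.20985863322654585[ WARN:0@9.068] global loadsave.cpp:1063 imwrite_ Unsupported depth image for selected encoder is fallbacked to CV_8U.
```

View pics/cmp.png

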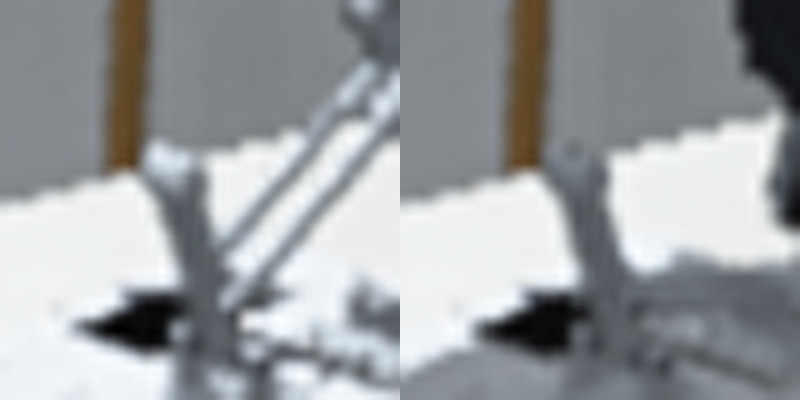

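Picture cmp (the last one I can view): the lever is back at almost its start angle, which agrees with the tool-derived L≈1.23, and the claw lies nearly level with its barb at the keeper. I'll pull at this height and track the half.

>>> move_arm:
  motion:
    - [[0.04,0,0.017],[0,0,0],5]
    - [[0.08,0,0.034],[0,0,0],5]
    - [[0.08,0,0.034],[0,0,0],5]

```text
time_s: 15.9
eef_pos: [0.5713, 0.2503, 0.0835]
eef_rot: [-0.192, -0.117, 0.974, -0.023]
wrist_force: [13.6, 7.5, -1.4]
opening: 0.101
```

```bash
python3 st.py; python3 trk.py d
```

```text
grasp [ 52.176 -27.585  93.685] tilt 0.38897868890670595 L,s [1.07  0.185] barb [ 29.441 -28.     53.68 ] F(mould) [15.014  4.035 -1.368] 0.10101670195509153 15.9 T [ 0.71  -2.889 -0.052]
now [('halfcorner', -2, 1, 0.96), ('front', -4, 2, 0.98), ('fixed', 0, 0, 1.0), ('lever', 44, -20, 0.3)]
```

>>> move_arm:
  motion:
    - [[0.01,0,-0.025],[0,0,0],5]
    - [[0.02,0,-0.05],[0,0,0],5]
    - [[0.02,0,-0.05],[0,0,0],5]

```text
time_s: 16.68
eef_pos: [0.5699, 0.25, 0.086]
eef_rot: [-0.194, -0.117, 0.974, -0.023]
wrist_force: [10.3, 7.1, -1.2]
opening: 0.104
```

```bash
python3 st.py; python3 trk.py e
```

```text
grasp [ 50.742 -27.539  96.163] tilt 0.39313911503583765 L,s [1.013 0.156] barb [ 29.175 -28.     55.517] F(mould) [11.686  4.473 -1.212] 0.10443629066759914 16.675 T [ 0.688 -2.32  -0.053]
now [('halfcorner', -2, 1, 0.94), ('front', -4, 2, 0.98), ('fixed', 0, 0, 1.0), ('lever', 44, -20, 0.3)]
```

>>> move_arm:
  motion:
    - [[0.01,0,-0.025],[0,0,0],5]
    - [[0.02,0,-0.05],[0,0,0],5]
    - [[0.02,0,-0.05],[0,0,0],5]

```text
time_s: 17.45
eef_pos: [0.5686, 0.2497, 0.0887]
eef_rot: [-0.196, -0.117, 0.973, -0.024]
wrist_force: [6.9, 5.5, -2.3]
opening: 0.101
```

```bash
python3 st.py; python3 trk.py f
```

```text
grasp [ 49.476 -27.521  98.832] tilt 0.39663152938323953 L,s [0.968 0.126] barb [ 29.133 -28.     57.559] F(mould) [ 7.985  3.69  -2.309] 0.10102014030832218 17.45 T [ 0.611 -1.883 -0.051]
now [('halfcorner', -1, 1, 0.96), ('front', -4, 2, 0.98), ('fixed', 0, 0, 0.99), ('lever', 44, -20, 0.3)]
```

>>> move_arm:
  motion:
    - [[0.01,0,-0.025],[0,0,0],5]
    - [[0.02,0,-0.05],[0,0,0],5]
    - [[0.02,0,-0.05],[0,0,0],5]

```text
time_s: 18.23
eef_pos: [0.5679, 0.2496, 0.0899]
eef_rot: [-0.196, -0.117, 0.973, -0.024]
wrist_force: [7.4, 5.9, -9.4]
opening: 0.105
```

```bash
python3 st.py; python3 trk.py g
```

```text
grasp [ 48.826 -27.526 100.027] tilt 0.39816212026800013 L,s [0.946 0.112] barb [ 29.058 -28.     58.476] F(mould) [ 8.627  4.01  -9.395] 0.10478612240849978 18.225 T [ 0.676 -2.44   0.002]
now [('halfcorner', -1, 1, 0.96), ('front', -2, 1, 0.98), ('fixed', 0, 0, 1.0), ('lever', 44, -20, 0.3)]
```

>>> move_arm:
  motion:
    - [[-0.01,0,0.03],[0,0,0],5]
    - [[0.02,0,0.045],[0,0,0],5]
    - [[0.05,0,0.06],[0,0,0],5]
    - [[0.05,0,0.06],[0,0,0],5]

```text
time_s: 19.12
eef_pos: [0.5667, 0.2492, 0.0899]
eef_rot: [-0.193, -0.117, 0.974, -0.023]
wrist_force: [12.5, 7.7, -5.1]
opening: 0.101
```

```bash
python3 st.py; python3 trk.py h
```

```text
grasp [ 47.49  -27.574 100.062] tilt 0.3907957401895848 L,s [0.878 0.103] barb [ 28.09  -28.     58.338] F(mould) [14.004  4.476 -5.086] 0.10116834636163725 19.125 T [ 0.676 -3.065 -0.098]
now [('halfcorner', -2, 1, 0.96), ('front', -4, 2, 0.97), ('fixed', 0, 0, 1.0), ('lever', 44, -20, 0.3)]
```

>>> move_arm:
  motion:
    - [[-0.05,0,0.0],[0,0,0],20]
    - [[-0.05,0,0],[0,0,0],40]
    - [[-0.05,0,0],[0,0,0],40]
    - [[-0.05,0,-0.5],[0,0,0],40]
    - [[-0.05,0,-1.0],[0,0,0],40]
    - [[-0.05,0,-1.5],[0,0,0],40]
    - [[-0.05,0,-1.5],[0,0,0],40]

```text
time_s: 20.4
eef_pos: [0.6004, 0.2573, 0.1739]
eef_rot: [-0.198, -0.117, 0.973, -0.024]
wrist_force: [0.7, 0.3, 0.8]
opening: 0.395
```

```bash
python3 st.py; python3 trk.py i
python3 - <<'E'
from go import *
ref=cv2.imread("pics/scene1.png").astype(np.float32)
now=np.mean([viewer.camera("scene").astype(float) for _ in range(8)],0).astype(np.float32)
f=lambda im:cv2.resize(im[160:210,265:315],None,fx=10,fy=10,interpolation=2)
t=f(cv2.imread("pics/scene_n1.png").astype(np.float32))
x,y=int((286.8-265)*10),int((180.5-160)*10); T=t[y-60:y+30,x-35:x+35]
r=cv2.matchTemplate(f(now),T,cv2.TM_CCOEFF_NORMED);_,s,_,l=cv2.minMaxLoc(r);d=[(l[0]-x+35)/10,(l[1]-y+60)/10];print("lever shift px vs L~1.2",d,s)
p=np.load("p.npy");q0=proj("scene",W(p,kin(1.22,0)["grip"]))[0]
for L in (.7,.8,.9,1.0,1.1): print(L,proj("scene",W(p,kin(L,0)["grip"]))[0]-q0)
cv2.imwrite("pics/scene_i.png",now)
for nm in("lever_grip","claw_tab"):
    viewer.camera("top");o=spotter.outline_of("top",nm); print(nm,[(np.array(a["centre"])*[640,400],a["score"]) for a in o[:2]])
E
```

```text
grasp [ 82.187 -27.682 183.991] tilt 0.4007506075827613 L,s [ 2.384 -0.474] barb [ 56.328 -28.    107.735] F(mould) [0.761 0.099 0.819] 0.3951394956883532 20.4 T [-0.015 -0.151 -0.014]
now [('halfcorner', -1, 0, 0.96), ('front', -4, 2, 0.98), ('fixed', 0, 0, 1.0), ('lever', 44, -20, 0.3)]
lever shift px vs L~1.2 [0.8, -7.3] 0.6702823638916016
0.7 [-6.65845134  9.04633531]
0.8 [-5.57877374  7.02788993]
0.9 [-4.38815539  5.12098013]
1.0 [-3.10040171  3.34652906]
1.1 [-1.73039597  1.72362963]
lever_grip []
claw_tab []go.py:26: RuntimeWarning: The iteration is not making good progress, as measured by the 
 improvement from the last five Jacobian evaluations.
  return fsolve(f,g)
[ WARN:0@9.032] global loadsave.cpp:1063 imwrite_ Unsupported depth image for selected encoder is fallbacked to CV_8U.
```

Run:
```python
from go import *
ez=np.array([np.sin(-.3),0,np.cos(-.3)]);G=np.array([-86,-28,121.])
rows([(np.array([0,-28,195]),.05),(G+60*ez,-.3),(G,-.3)])
```

```text
[[1.26, -0.01, 0.31], [-0.0, -2.55, -0.01]]
[[2.68, -0.01, 1.22], [-0.0, -5.06, -0.01]]
[[2.03, -0.01, 1.98], [-0.0, -5.06, -0.01]]
```

>>> move_arm:
  motion:
    - [[0.4,0,0.1],[0,-0.85,0],50]
    - [[0.85,0,0.2],[0,-1.7,0],50]
    - [[1.26,0,0.31],[0,-2.55,0],50]
    - [[1.75,0,0.6],[0,-3.4,0],50]
    - [[2.2,0,0.9],[0,-4.2,0],50]
    - [[2.68,0,1.22],[0,-5.06,0],50]
    - [[2.68,0,1.22],[0,-5.06,0],50]
    - [[2.68,0,1.22],[0,-5.06,0],50]

```text
time_s: 22.4
eef_pos: [0.4279, 0.2156, 0.1691]
eef_rot: [0.15, -0.118, 0.981, 0.018]
wrist_force: [1.1, 1.0, 0.8]
opening: 0.501
```

```bash
python3 st.py 2>/dev/null; python3 trk.py j
python3 - <<'E'
from go import *
t=cv2.imread("pics/scene_n1.png").astype(np.float32)
now=np.mean([viewer.camera("scene").astype(float) for _ in range(6)],0).astype(np.float32)
f=lambda im:cv2.resize(cv2.cvtColor(im[165:205,265:310],cv2.COLOR_BGR2GRAY),None,fx=10,fy=10,interpolation=2)
# darkest-vs-bg profile rows: print gray rows around lever
a=cv2.cvtColor(now,cv2.COLOR_BGR2GRAY)
print(a[172:202:2,276:304:1].round().astype(int))
p=np.load("p.npy")
for L in(.8,.9,1.,1.1): print(L,proj("scene",W(p,kin(L,0)["grip"]))[0])
E
```

```text
grasp [-102.877  -27.21   179.557] tilt -0.30278757493907865 L,s [-42.6   -1.81] barb [-57.063 -28.    175.278] F(mould) [1.257 0.713 0.801] 0.5014239050863665 22.4 T [ 0.026  0.086 -0.019]
now [('halfcorner', -19, 12, 0.63), ('front', -5, 5, 0.8), ('fixed', 1, -2, 0.82), ('lever', 44, -20, 0.3)]
[[123 139 139 136  92  79  79  46  21  19  19  32 108 134 132 130 131 132
  129 129 130 130 131 133 132 132 132 132]
 [138 139 139 138 109  87  90  65  32  21  18  22  57 114 132 131 131 132
  131 130 129 130 132 132 132 133 134 133]
 [137 137 138 138 106  65  77  82  48  22  35  57 111 134 133 131 132 132
  132 131 130 131 132 130 129 130 137 139]
 [138 138 140 138 108  81  77  80  85  98 123 134 136 134 130 129 129 129
  135 136 136 140 191 208 204 205 236 241]
 [136 137 137 136 108  82  74  69 113 137 142 141 139 141 185 206 206 207
  237 242 240 239 240 240 239 238 238 238]
 [133 135 139 140 121 143 181 191 202 226 240 242 242 241 241 241 240 240
  239 239 239 239 239 238 238 238 238 237]
 [204 222 238 241 213 177 190 205 205 226 236 240 241 240 240 240 239 238
  238 239 239 239 239 238 
[... 381 characters left out ...]
 240 240 239 235 240 210 129  85  86  96 136 144 146 187 225
  221 210 205 203 181 150 123 111 119 134]
 [240 241 241 243 243 234 171 135 122  87  84  90  89  92  97 107 127 141
  155 157 135 117 130 147 158 142 119 105]
 [236 233 220 215 160  85  40  16  10  18  62  84  87  92  93 112  97  92
  105 115 127 144 149 161 169 193 209 163]
 [228 197 160 101  48  29  16   9   8   6  36 137 125  86  92  97  89 114
  152 201 226 240 240 215 186 182 218 209]
 [242 243 244 246 240 232 210 174 133 146 150 126  98  82  85  93  90  90
  153 185 136 112 126 128 129 151 158 195]]
0.8 [281.24043511 189.45438791]
0.9 [282.43105345 187.54747811]
1.0 [283.71880713 185.77302705]
1.1 [285.08881287 184.15012761]
```

Run:
```python
from go import *
rows([(np.array([-86,-28,120.]),-.3)])
```

```text
[[0.0, -0.01, 1.01], [-0.01, 0.0, -0.01]]
```

>>> move_arm:
  motion:
    - [[0,-0.01,0.4],[0,0,0],50]
    - [[0,-0.01,0.8],[0,0,0],50]
    - [[0,-0.01,1.0],[0,0,0],50]
    - [[0,-0.01,1.0],[0,0,0],30]
    - [[0,-0.01,1.0],[0,0,0],10]
    - [[0,-0.01,1.0],[0,0,0],10]
    - [[0,-0.01,1.0],[0,0,0],10]

```text
time_s: 23.98
eef_pos: [0.4445, 0.2186, 0.1109]
eef_rot: [0.149, -0.118, 0.982, 0.017]
wrist_force: [0.8, -5.9, 0.5]
opening: 0.199
```

```bash
python3 st.py 2>/dev/null; python3 trk.py k
python3 - <<'E'
from go import *
g,t,_=inm(); d=g-np.array([-45,-28,64]); r=np.hypot(d[0],d[2]);L=np.arctan2(d[2],-d[0]);print("r,L",r,L)
T=[]
for l in np.linspace(L,0,9)[1:]:
    T.append((np.array([-45-70*np.cos(l),-28,64+70*np.sin(l)]),-.3))
rows(T)
E
```

```text
grasp [-85.954 -28.238 121.418] tilt -0.3008765949567222 L,s [-83.873  -1.909] barb [-49.018 -28.    134.537] F(mould) [-0.639 -5.882  0.482] 0.19901128561625667 23.975 T [-0.666  0.373 -0.126]
now [('halfcorner', -19, 12, 0.63), ('front', -4, 4, 0.79), ('fixed', 3, -4, 0.82), ('lever', 45, -17, 0.24)]
r,L 70.52442668164231 0.9512297330256609
[[0.13, 0.0, 0.06], [-0.01, 0.01, -0.0]]
[[0.25, 0.0, 0.13], [-0.01, 0.01, -0.0]]
[[0.36, 0.0, 0.21], [-0.01, 0.01, -0.0]]
[[0.46, 0.0, 0.3], [-0.01, 0.01, -0.0]]
[[0.56, 0.0, 0.4], [-0.01, 0.01, -0.0]]
[[0.63, 0.0, 0.52], [-0.01, 0.01, -0.0]]
[[0.7, 0.0, 0.64], [-0.01, 0.01, -0.0]]
[[0.75, 0.01, 0.77], [-0.01, 0.01, -0.0]]
```

>>> move_arm:
  motion:
    - [[0.07,-0.01,0.03],[0,0,0],10]
    - [[0.13,-0.01,0.06],[0,0,0],10]
    - [[0.19,-0.01,0.095],[0,0,0],10]
    - [[0.25,-0.01,0.13],[0,0,0],10]
    - [[0.31,-0.01,0.17],[0,0,0],10]
    - [[0.36,-0.01,0.21],[0,0,0],10]
    - [[0.36,-0.01,0.21],[0,0,0],10]

```text
time_s: 25.25
eef_pos: [0.4318, 0.2153, 0.0959]
eef_rot: [0.153, -0.118, 0.981, 0.018]
wrist_force: [-4.2, -4.5, 16.7]
opening: 0.197
```

```bash
cat > sw.py <<'E'
from go import *
np.set_printoptions(precision=2,suppress=True)
g,t,_=inm(); d=g-np.array([-45,-28,64]); r=np.hypot(d[0],d[2]);L=np.arctan2(d[2],-d[0]);o=monitor.get_obs()
F=R.from_euler("z",-np.load("p.npy")[2]).apply(o["wrist_force"])
print("r,L",r,L,"tilt",t,"F",F,"op",o["opening"],o["time_s"])
# tangential force (against closing = along +L), radial
print("tang",F@np.array([np.sin(L),0,np.cos(L)]),"rad",F@np.array([-np.cos(L),0,np.sin(L)]))
E
python3 sw.py; python3 trk.py l
```

```text
r,L 68.76364158125607 0.6633075883721781 tilt -0.31014009874995563 F [-5.12 -3.41 16.72] op 0.19673271784478996 25.25
tang 10.023017922096962 rad 14.328954943248158
now [('halfcorner', -22, 13, 0.64), ('front', -2, 4, 0.76), ('fixed', 1, -2, 0.82), ('lever', 44, -20, 0.3)]
```

>>> move_arm:
  motion:
    - [[0.05,0,0.045],[0,0,0],10]
    - [[0.1,0,0.09],[0,0,0],10]
    - [[0.15,0,0.14],[0,0,0],10]
    - [[0.2,0,0.19],[0,0,0],10]
    - [[0.24,0,0.25],[0,0,0],10]
    - [[0.27,0,0.31],[0,0,0],10]
    - [[0.3,0,0.37],[0,0,0],10]
    - [[0.34,0,0.43],[0,0,0],10]
    - [[0.34,0,0.43],[0,0,0],10]

```text
time_s: 26.78
eef_pos: [0.4191, 0.212, 0.0634]
eef_rot: [0.152, -0.118, 0.981, 0.018]
wrist_force: [0.2, -4.6, 6.2]
opening: 0.195
```

```bash
python3 sw.py; python3 trk.py m
```

```text
r,L 67.99330077239163 0.1464546500807015 tilt -0.30670992598826985 F [-0.92 -4.47  6.21] op 0.1950315115784599 26.775
tang 6.00879521101847 rad 1.819061937019558
now [('halfcorner', -29, 18, 0.63), ('front', 0, 3, 0.76), ('fixed', 1, -2, 0.83), ('lever', 44, -20, 0.3)]
```

>>> move_arm:
  motion:
    - [[0.02,0,0.06],[0,0,0],10]
    - [[0.04,0,0.12],[0,0,0],10]
    - [[0.06,0,0.19],[0,0,0],10]
    - [[0.07,0,0.22],[0,0,0],10]
    - [[0.07,0,0.22],[0,0,0],10]

```text
time_s: 27.8
eef_pos: [0.4189, 0.2119, 0.0495]
eef_rot: [0.152, -0.118, 0.981, 0.018]
wrist_force: [-1.1, -4.5, 6.9]
opening: 0.193
```

```bash
python3 sw.py
```

```text
r,L 67.55973052008008 -0.05960365874703955 tilt -0.3063485734155586 F [-2.15 -4.08  6.92] op 0.19334315075677036 27.8
tang 7.038031128828125 rad 1.731891781684536
```

>>> move_arm:
  motion:
    - [[0.01,0,0.04],[0,0,0],10]
    - [[0.02,0,0.08],[0,0,0],10]
    - [[0.02,0,0.08],[0,0,0],10]

```text
time_s: 28.18
eef_pos: [0.4193, 0.212, 0.0446]
eef_rot: [0.152, -0.118, 0.981, 0.018]
wrist_force: [0.7, -3.7, 6.4]
opening: 0.195
```

```bash
python3 sw.py
```

```text
r,L 67.67360750826842 -0.13137719640120554 tilt -0.3063125497301761 F [-0.17 -3.75  6.39] op 0.19545074368523527 28.175
tang 6.3538882152793645 rad -0.6715343828032637
```

>>> move_arm:
  motion:
    - [[0,0,0],[0,0,0],30]
    - [[0,0,0],[0,0,0],50]
    - [[0,0,0],[0,0,0],50]
    - [[0,0,-0.5],[0,0,0],50]
    - [[0,0,-1.0],[0,0,0],30]
    - [[0,0,-1.5],[0,0,0],0]
    - [[0,0,-2.0],[0,0,0],0]
    - [[0,0,-2.0],[0,0,0],0]

```text
time_s: 29.18
eef_pos: [0.3833, 0.2036, 0.1594]
eef_rot: [0.151, -0.118, 0.981, 0.018]
wrist_force: [0.3, -0.1, 0.7]
opening: 0.0
```

```bash
python3 sw.py; python3 trk.py n
python3 - <<'E'
from go import *
a=cv2.cvtColor(np.mean([viewer.camera("scene").astype(float) for _ in range(6)],0).astype(np.float32),cv2.COLOR_BGR2GRAY)
cv2.imwrite("pics/scene_n.png",a)
np.set_printoptions(linewidth=200)
print(a[184:214:2,268:300].round().astype(int))
p=np.load("p.npy")
for L in(0,.15,.3,.5,.7): print(L,proj("scene",W(p,kin(L,0)["grip"]))[0])
print(proj("scene",W(p,[-45,-28,64])))
for k in("lever","claw","half"):
    r=spotter.outline_of("scene",k); print(k,[(np.array(x["centre"])*[640,400],round(x["score"],2),[v.min() for v in np.nonzero(x["region"])],[v.max() for v in np.nonzero(x["region"])]) for x in r[:2]])
E
```

```text
r,L 148.39706347849022 0.7944558972009167 tilt -0.30537340521147494 F [ 0.29 -0.13  0.73] op 1.0691095304335054e-06 29.175
tang 0.720732219124333 rad 0.3195129061389367Traceback (most recent call last):
  File "trk.py", line 7, in <module>
    c=crop(); cv2.imwrite(f"pics/t_{sys.argv[1]}.png",c)
  File "trk.py", line 4, in crop
    im=np.mean([viewer.camera("scene").astype(float) for _ in range(8)],0)[173:213,289:329]
                ~~~~~~~~~~~~~^^^^^^^^^
ValueError: 200 camera calls are used up
Traceback (most recent call last):
ValueError: 200 camera calls are used up
```

Run:
```python
from go import *
rows([(np.array([-110,-28,z+19.]),0) for z in(125,100,85,76,70)])
```

```text
[[-0.49, 0.01, 0.55], [-0.01, 2.13, -0.01]]
[[-0.37, 0.01, 0.95], [-0.01, 2.13, -0.01]]
[[-0.29, 0.01, 1.18], [-0.01, 2.13, -0.01]]
[[-0.25, 0.01, 1.33], [-0.01, 2.13, -0.01]]
[[-0.22, 0.01, 1.42], [-0.01, 2.13, -0.01]]
```

>>> move_arm:
  motion:
    - [[-0.25,0,0.25],[0,1.1,0],0]
    - [[-0.49,0,0.55],[0,2.13,0],0]
    - [[-0.43,0,0.75],[0,2.13,0],0]
    - [[-0.37,0,0.95],[0,2.13,0],0]
    - [[-0.33,0,1.06],[0,2.13,0],0]
    - [[-0.29,0,1.18],[0,2.13,0],0]
    - [[-0.27,0,1.25],[0,2.13,0],0]
    - [[-0.25,0,1.31],[0,2.13,0],0]
    - [[-0.25,0,1.31],[0,2.13,0],0]

```text
time_s: 30.55
eef_pos: [0.4186, 0.212, 0.0865]
eef_rot: [0.002, -0.119, 0.993, -0.0]
wrist_force: [0.7, 1.3, 0.8]
opening: 0.002
```

Run:
```python
from go import *
t,Rt,o=cur();g,tt,_=inm();print("tip z",(t+.008*Rt[:,2])[2]*1e3,"g",g,"tilt",tt,o["wrist_force"],o["time_s"])
```

```text
tip z 78.51768548606594 g [-109.44838465  -28.43134383   97.51759356] tilt -0.0030326587209811434 [0.70881388 1.27956637 0.76283035] 30.55
```

>>> move_arm:
  motion:
    - [[0,0,0.05],[0,0,0],0]
    - [[0,0,0.1],[0,0,0],0]
    - [[0,0,0.15],[0,0,0],0]
    - [[0,0,0.15],[0,0,0],0]

```text
time_s: 31.05
eef_pos: [0.4189, 0.2121, 0.0792]
eef_rot: [0.001, -0.119, 0.993, -0.0]
wrist_force: [-7.6, -2.3, 20.8]
opening: 0.004
```

```bash
cat > tp.py <<'E'
from go import *
t,Rt,o=cur();g,tt,_=inm();print("tip z",(t+.008*Rt[:,2])[2]*1e3,"g",g,"tilt",tt,o["wrist_force"],o["time_s"])
E
python3 tp.py
```

```text
tip z 71.249332761289 g [-109.09731469  -28.43506409   90.24926639] tilt -0.0024831033933878583 [-7.57874913 -2.27372767 20.76371938] 31.05
```

>>> move_arm:
  motion:
    - [[0,0,0.02],[0,0,0],0]
    - [[0,0,0.02],[0,0,0],0]

```text
time_s: 31.3
eef_pos: [0.419, 0.2121, 0.079]
eef_rot: [0.001, -0.12, 0.993, -0.0]
wrist_force: [-11.8, -4.4, 30.9]
opening: 0.001
```

```bash
python3 tp.py
```

```text
tip z 70.95669293532544 g [-109.01070536  -28.43358834   89.95662122] tilt -0.002524465394838731 [-11.77270615  -4.44292572  30.91578984] 31.3
```

Pressing gives a rigid stop with the fingertip at z≈71 mm, where the home handle's top should be (72 mm). With no camera calls left, I'll check by touch where the sliding half's far side is (about 63 mm if drawn, about 72 mm if open).

>>> move_arm:
  motion:
    - [[0,0,-0.8],[0,0,0],0]
    - [[-0.4,0,-1.5],[0,0,0],0]
    - [[-1.2,0,-1.6],[0,0,0],0]
    - [[-2.0,0,-1.6],[0,0,0],0]
    - [[-2.8,0,-1.6],[0,0,0],0]
    - [[-3.55,0,-1.5],[0,0,0],0]
    - [[-3.57,0,-0.8],[0,0,0],0]
    - [[-3.57,0,0],[0,0,0],0]
    - [[-3.57,0,0.6],[0,0,0],0]
    - [[-3.57,0,0.6],[0,0,0],0]

```text
time_s: 32.55
eef_pos: [0.6237, 0.262, 0.0366]
eef_rot: [-0.003, -0.119, 0.993, -0.001]
wrist_force: [0.7, 0.5, 0.6]
opening: -0.004
```

```bash
python3 tp.py
```

```text
tip z 28.570955620928824 g [101.72158909 -28.70679721  47.57068334] tilt 0.005328652407579609 [0.66849167 0.51909479 0.57630285] 32.55
```

>>> move_arm:
  motion:
    - [[0.12,0,0],[0,0,0],0]
    - [[0.24,0,0],[0,0,0],0]
    - [[0.32,0,0],[0,0,0],0]
    - [[0.37,0,0],[0,0,0],0]
    - [[0.37,0,0],[0,0,0],0]

```text
time_s: 33.17
eef_pos: [0.6052, 0.2575, 0.0412]
eef_rot: [0.002, -0.119, 0.993, -0.0]
wrist_force: [0.1, 0.1, 0.1]
opening: -0.004
```

```bash
python3 tp.py
```

```text
tip z 33.24124677631613 g [ 82.64358137 -28.64138004  52.24114128] tilt -0.0032663544535608056 [0.07698104 0.06076962 0.13142076] 33.175
```

>>> move_arm:
  motion:
    - [[0.03,0,0],[0,0,0],0]
    - [[0.06,0,0],[0,0,0],0]
    - [[0.06,0,0],[0,0,0],0]

```text
time_s: 33.55
eef_pos: [0.6016, 0.2566, 0.0407]
eef_rot: [0.001, -0.119, 0.993, -0.0]
wrist_force: [0.4, 0.9, 0.3]
opening: 0.003
```

```bash
python3 tp.py
```

```text
tip z 32.65051625170658 g [ 78.93859475 -28.67082641  51.65045201] tilt -0.0025145648598199734 [0.35761001 0.93274442 0.32195837] 33.55
```

>>> move_arm:
  motion:
    - [[0.03,0,0],[0,0,0],0]
    - [[0.06,0,0],[0,0,0],0]
    - [[0.06,0,0],[0,0,0],0]

```text
time_s: 33.92
eef_pos: [0.599, 0.256, 0.0409]
eef_rot: [0.002, -0.119, 0.993, -0.0]
wrist_force: [3.6, 2.4, -2.2]
opening: 0.003
```

```bash
python3 tp.py
```

```text
tip z 32.94965919300112 g [ 76.21716338 -28.68947012  51.94944598] tilt -0.004701809167995082 [ 3.60165705  2.41692608 -2.21534327] 33.925
```

Contact puts the half's far side at x≈65 mm, so it is drawn to about 3–5 mm, where the seal would otherwise push it back open. Retreating clear.

>>> move_arm:
  motion:
    - [[-0.2,0,0],[0,0,0],0]
    - [[-0.4,0,-0.1],[0,0,0],0]
    - [[-0.4,0,-1.0],[0,0,0],0]
    - [[-0.4,0,-1.9],[0,0,0],0]
    - [[-0.4,0,-2.5],[0,0,0],0]
    - [[-0.4,0,-2.5],[0,0,0],0]

```text
time_s: 34.67
eef_pos: [0.6242, 0.2622, 0.1963]
eef_rot: [0.006, -0.119, 0.993, 0.0]
wrist_force: [0.6, -0.4, 0.1]
opening: -0.003
```

```bash
python3 tp.py; python3 -c "
from bench import workorder; print(workorder.hand_in())"
```

```text
tip z 188.31812379778424 g [102.10546148 -28.59843048 207.31691227] tilt -0.011263418044681188 [ 0.56341762 -0.40052325  0.14470764] 34.675
the job is handed in; nothing more can be done
None
```

I hooked the claw's barb behind the keeper, drew the half back by hand and let go of the tab. I then swung the lever down over centre, pressed it home, retreated clear and handed the job in at about 35 s.

**Last checks, all by touch because the 200 camera calls had run out:**
- **Lever home:** the handle stopped rigidly under a 31 N press, with its top at about 71 mm. Its expected height at home is 72 mm.
- **Half drawn:** its far side was at about x = 65 mm, so the seam is about 3 to 5 mm open. With the latch released it would sit at about 72 mm. The seal would push it back from there, so the latch is holding it.
- **Robot clear:** the wrist force was about zero at the end.

**What disagreed or was not confirmed:**
- **First bite slipped:** the first engagement of the claw let go when I lifted it to test, so I hooked it again. The second time it met a stop under the lip.
- **Barb height:** the height I computed for the barb read about 6 mm high at that stop. The pads also slipped on the lever's round end at about 6–7 N late in the swing, which is why I finished by pressing it home.
- **No final picture:** the hooked claw and the bystanders were not seen at the end. I felt no unexpected contact with the bystanders.

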